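# Close the stock drawer, then lift the sample vial with the tongs

### The arm

A 6-joint arm with a two-finger parallel gripper is mounted at the origin on the work surface. World frame = base frame: x ahead of the robot, y to its left, z up, the work surface at z = 0. Lengths are in mm, angles in degrees, forces in N, time in s.
With the tool pointing down it reaches from about 250 to 775 mm from the base axis. Payload 4 kg.
Tool frame: the origin (TCP) lies on the centre line of the jaws, within the pads' length; the fingertips stand 8 mm ahead of it and the grasp point (between the pads) lies 11 mm behind it; x points along the fingers, z is the direction in which the jaws open and shut, and the axes are right-handed (so a half turn about x gives the same grasp; the last joint's range is limited). The gripper opens to 85 mm and grips with 20 to 120 N. Pads are 22 mm wide; open, the fingers measure 114 mm over their backs; the gripper's body (76 mm by 85 mm) begins 54 mm behind the grasp point. The pads swing forward as they close: fully open they stand 13 mm farther back than shut.
Start: joints at [-76.496, 4.996, 78.535, -0, 96.463, -5.907], TCP at [182.794, -518.755, 208.841] pointing down, gripper open.
Joint ranges: [-177.83, 177.83], [-43.37, 116.18], [15.69, 146.23], [-61.86, 241.86], [9.47, 152.12], [-147.06, 147.06]. Speed limits (degrees/s): [159.86, 159.86, 180, 180, 180, 180].

### API

Orientations are given as [roll, pitch, yaw] about the fixed x, y, z axes, in that order (R = Rz(yaw) Ry(pitch) Rx(roll)).
In Python, from bench import ctrl gives the robot as it stands. The module is installed in compiled form; this text tells all that it offers.
- The arm moves only by the tool play_rows, never from a script. Its arguments are lists of equal length, an entry for each row: "offset": the shift along the tool's x, y, z as a fraction of full scale, a list of three; "twist": the turn, a rotation vector about the tool's x, y, z as a fraction of full scale, a list of three. In form: {"offset": [[dx, dy, dz], ...], "twist": [[wx, wy, wz], ...]}. A call has exactly 10 rows; each row is the pose to reach, as a shift and turn from the pose commanded when the call began, along the tool's axes at that moment; what a row does not reach only later rows make up. Full scale, the value 1, is 30 cm for a shift and 45 degrees for a turn. A row lasts 1/12 s, in which the tool goes at most 41.7 mm and 7.16 degrees, less where a joint would pass 70% of its speed; a pose out of reach is approached as far as the arm can. A call with a number of a shift or a turn outside -1 to 1 is refused whole. A call with a gripper value outside its range is refused whole. "grip" is the finger opening in mm, from 0 to 85.4, set as the call begins (left out, the last holds). The fingers move at their own pace and stop on an object; "force" is the grip in N (left out, the last holds). Time passes only in rows, so rows that repeat a pose let the fingers close, or fill a call up. It gives the time, the measured TCP pose, the force and the opening at its end, in the units of the state.
- ctrl.observe(): the state, without advancing time (a new reading comes with each control period).
- ctrl.get_image(name): name is "side" or "top" or "wrist"; returns a dict with "color" (400x640x3 uint8, red, green, blue), "range_z" (400x640 float32, mm along the optical axis (not along the pixel's ray), 0 where there is no reading), "fx", "fy", "cx", "cy" (pixels), "dist" ([k1, k2, p1, p2, k3] as OpenCV has them; the pictures are not rectified), "pose" (4x4, takes a point from camera to world coordinates); the wrist camera has in their place "mount" (4x4, takes a point from camera to tool coordinates, whose origin is the TCP and whose axes are the tool frame's). Camera axes: x right, y down, z forward; pixel columns grow to the right and rows downward; lengths in mm; the calibration is good to about 2 mm. A picture is of the moment at which its call begins: read the wrist's pose just before it.
- ctrl.close_job(): hands the job in, once; it reports no verdict.
The state is a dict: "t": time; "joints": joint angles; "qd": joint speeds; "tau": joint torques, N m; "tool_pos": TCP position; "eef_rot": TCP orientation; "ft_force": force on the tool from outside, world axes, zero at the start; "moment": the same for the moment, N m; "grip_width": finger opening in mm.
Only numpy, scipy, OpenCV 4.12 (cv2) and the standard library are available. Lean on these libraries where they do the work, as an engineer would, in place of code of your own. Each camera call takes 0.05 s, during which the arm holds its last target.

### The job

A sample vial has been taken from the stock drawer and stands in the steel tray for inspection. First push the open drawer fully home until its catch snaps in; then pick up the tongs by their black grips, close their jaws around the body of the glass vial, lift it upright to about 12 cm above the bench, and finish still holding it there in the tongs. Touch the vial with nothing but the tongs, and leave everything else on the bench and in the tray where it is.

Things in the scene. Friction and masses are not known exactly. Their poses are not given: they have to be found in the camera images.
- cabinet: White steel drawer unit fixed on the bench: 260 mm deep (its x), 240 wide (y), 170 high, two drawers one above the other. Origin: centre of its underside; its -x axis points out of the fronts, whose plane lies 130 mm from the origin. The lower drawer is locked shut, the upper one stands open; its front is 12 mm thick, 236 wide and spans 90 to 168 mm above the bench.
- drawer (a joint): How far the upper drawer is open, in m: 0 is home against its stop, 0.13 fully out. It slides along the cabinet's x (pushing along +x closes it) with about 1 N of friction and light damping; from 13 to 5 mm open a spring roller catch resists, so that some 6 N is needed, and pushes it back out a little if let go there; past that it pulls the drawer home and keeps it there.
- drawer_handle (a point): Middle of the bar of the upper drawer's handle: a 10 mm thick round steel bar, 110 mm long along the cabinet's y axis, level, its centre 29 mm out from the drawer's front face and 26 mm below the front's top edge (142 mm above the bench). The axes are the cabinet's.
- tongs: Steel tongs, 220 mm long, 22 high, 115 g, lying on their side on the bench: the arms open and close level. Origin: midway between the two black grip panels, at the underside, close to the balance point; x points to the jaws, y across. The panels are 50 mm long (x), 22 high, 55 mm over their outsides at rest. The frame belongs to the +y arm: it turns by half the closing angle.
- tongs_jaws (a point): Midpoint between the open jaws, 95 mm ahead of the tongs' origin along x, 11 mm above the underside; axes of the tongs. Each jaw is a dark sleeved plate 32 mm long, 22 high, 4 thick, bent to a shallow V that centres a round thing. At rest the jaws are 62 mm apart at their middles, 56 at their ends, 72 over their outsides.
- tongs_arm (a joint): Squeeze of the tongs, rad: 0 at rest (open), about 0.16 with the jaws on the vial (panels 38 mm over their outsides), 0.27 shut. The arms turn on a pin 105 mm behind the origin and are sprung apart: the panels take 4 N to begin, 8 N at the vial. Squeezed to 50 mm over the panels they sit held in a gripper with the jaws still open (52 mm at their middles, 47 at their ends).
- tray: Shallow stainless tray fixed on the bench, 160 mm (x) by 220 mm (y), rim 8 mm high, floor 3 mm above the bench. Origin: centre of its underside. The vial stands in its nearer (-x) half, the jar and the small carton in its farther half.
- vial: The sample: a clear glass injection vial with pale contents, standing upright in the tray. Body 30 mm in diameter and 40 mm high, then a shoulder, neck and crimped cap of 21 mm diameter; 56 mm high in all, mass about 45 g. Origin: centre of its underside; z is its upright axis.
- amber_jar: Bystander in the tray's farther half: amber jar with a white cap, 42 mm in diameter, 75 high. Origin at the underside.
- small_carton: Bystander in the tray's farther half: small carton 36 x 62 x 50 mm high. Origin at the underside.
- white_bottle: Bystander on the bench: white plastic bottle, 48 mm in diameter, 95 high. Origin at the underside.
- label_roll: Bystander on the bench: roll of labels standing on its end, 84 mm in diameter, 50 high. Origin at the underside.
- flat_carton: Bystander on the bench: flat carton 50 x 95 x 22 mm high. Origin at the underside.
- tall_carton: Bystander on the bench: carton 45 x 45 x 85 mm high. Origin at the underside.

How it is judged (in metres and radians):
On the way, in this order (a step that is already met when the one before it is completed fails the run):
1. the drawer is fully home, held by its catch (value of joint drawer below 0.002 m), for 0.3 s.
2. the tongs are in the gripper, lifted off the bench, while the vial still stands in the tray (contact force between the fingers and tongs above 1 N and height (world z) of tongs above 0.01 m and height (world z) of vial below 0.02 m and angle between vial's own z axis and vertical below 0.3 rad), for 0.1 s.
At the end, for the whole second after the job is handed in: Ends holding: the gripper grips the tongs and only their jaws hold the vial, its underside over 80 mm above the bench, upright within 20 degrees and still (under 50 mm/s); drawer open less than 2 mm; jar, bottle, roll and cartons within 20 mm of their starts (height (world z) of vial above 0.08 m and angle between vial's own z axis and vertical below 0.35 rad and linear speed of vial below 0.05 m/s and contact force between tongs and vial above 1 N and contact force between the fingers and tongs above 1 N and value of joint tongs_arm between 0.1 and 0.22 rad and x of vial in the frame of tongs between 0.06 and 0.13 m and contact force between vial and tray below 0.1 N and contact force between vial and cabinet below 0.1 N and contact force between vial and the fingers below 0.1 N and contact force between vial and the arm below 0.1 N and value of joint drawer below 0.002 m and distance of each of amber_jar, small_carton, white_bottle, label_roll, flat_carton, tall_carton from where it was at the start of the episode below 0.02 m); the arm keeps its last pose, push and grip.
It fails at once if the vial is touched by the robot itself (contact force between vial and the fingers above 0.5 N or contact force between vial and the arm above 0.5 N).
It fails at once if another thing in the tray or on the bench is moved more than 20 mm (distance of any of amber_jar, small_carton, white_bottle, label_roll, flat_carton, tall_carton from where it was at the start of the episode above 0.02 m).
It also fails if it takes over 54 s, if anything falls off the work surface, if the arm or the gripper's body presses on something with over 40 N, if the wrist force passes 120 N, or if a joint passes its speed limit or range.

## Working session

There is one attempt and no reset: what is moved stays moved. The work goes in short steps, Python scripts to look and compute and a tool call to move; the robot and the scene stay as the last step left them, time stands still between calls to the robot, and variables do not carry over. Pictures are saved under pics/ and viewed, and the job is handed in when it is done.

Besides the shell and the picture viewer there is one more tool, called after "Call:" by a JSON object that holds its "method" and its "body", one argument or row to a line. play_rows: Moves the arm, as the interface text tells. Its arguments: {"type":"object","properties":{"offset":{"type":"array"},"twist":{"type":"array"},"grip":{"type":"number"},"force":{"type":"number"}},"required":["offset","twist"]}

```bash
mkdir -p pics; ls; python3 - <<'E'
from bench import ctrl
import cv2,numpy as np,pickle
print(ctrl.observe())
for n in ["side","top","wrist"]:
    s=ctrl.observe()
    im=ctrl.get_image(n)
    im['state']=s
    pickle.dump(im,open(f'pics/{n}0.pkl','wb'))
    cv2.imwrite(f'pics/{n}0.png',im['color'][:,:,::-1])
    print(n,im['fx'],im['fy'],im['cx'],im['cy'],im['dist'],np.round(im.get('pose',im.get('mount')),3).tolist())
E
```

```text
pics
{'t': 0.0, 'joints': array([-7.64955794e+01,  5.04118636e+00,  7.86255910e+01,  1.30800817e-03,
        9.64633016e+01, -5.90871564e+00]), 'qd': array([ 0.12330826, -0.00730306,  0.0782983 ,  0.06130257, -0.02995059,
        0.00582272]), 'tau': array([ 6.06771823e-05, -3.51873350e+01, -3.13270032e+01, -3.05720505e-04,
        1.07255767e-02, -7.07870583e-06]), 'tool_pos': array([ 182.66728584, -518.19461087,  207.61187999]), 'eef_rot': array([173.51868179,  89.86991451, 102.93196381]), 'ft_force': array([-0.3217635 ,  0.46840737,  0.29396241]), 'moment': array([ 0.00183149,  0.00937675, -0.02386994]), 'grip_width': 85.28100337926591}
side 395.94379178148404 395.94379178148404 318.4804268845787 205.86389235686667 [-0.0098844  0.         0.         0.         0.       ] [[0.971, -0.127, 0.202, 391.904], [-0.238, -0.574, 0.784, -715.507], [0.017, -0.809, -0.587, 616.285], [0.0, 0.0, 0.0, 1.0]]
top 369.37513567814915 369.37513567814915 319.5881309945269 198.6389016267154 [-0.08622863  0.          0.          0.          0.        ] [[-0.02, -0.976, 0.216, 376.859], [-1.0, 0.019, -0.007, -30.416], [0.003, -0.216, -0.976, 1156.041], [0.0, 0.0, 0.0, 1.0]]
wrist 305.01906394499537 305.01906394499537 322.2945154766624 193.44184101389493 [-0.00128681  0.          0.          0.          0.        ] [[-0.001, -0.316, 0.949, -164.388], [-0.001, -0.949, -0.316, 80.797], [1.0, -0.001, 0.0, -0.033], [0.0, 0.0, 0.0, 1.0]]
```

View pics/side0.png

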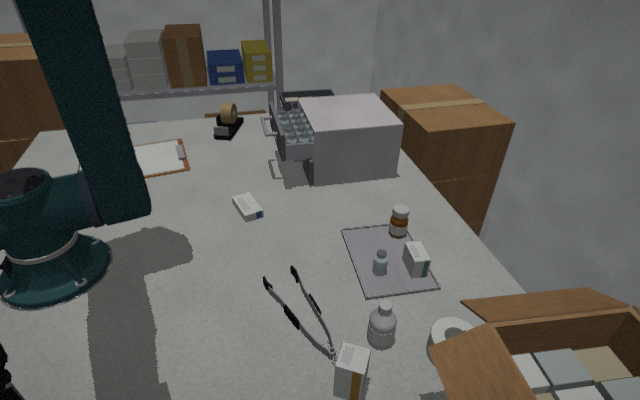

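View pics/top0.png

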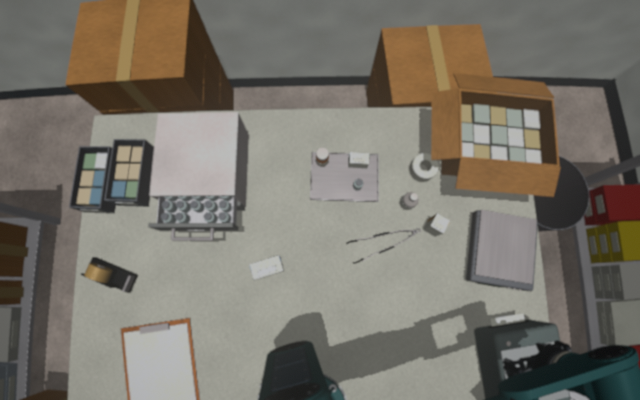

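View pics/wrist0.png

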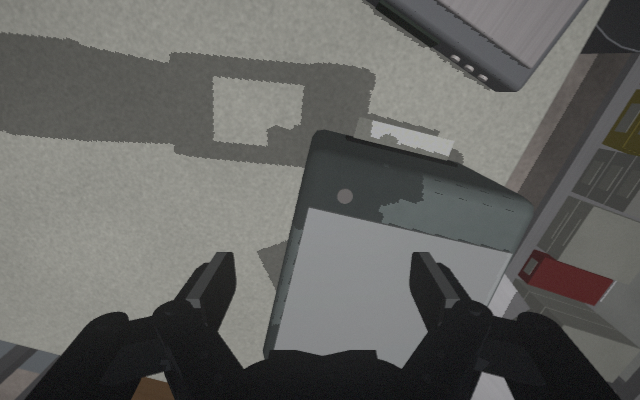

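```bash
cat > h.py <<'E'
import cv2,numpy as np,pickle
def load(n): return pickle.load(open(f'pics/{n}.pkl','rb'))
def K(im): return np.array([[im['fx'],0,im['cx']],[0,im['fy'],im['cy']],[0,0,1]])
def ray(im,uv,pose=None):
    uv=np.asarray(uv,float).reshape(-1,1,2)
    p=cv2.undistortPoints(uv,K(im),np.array(im['dist'])).reshape(-1,2)
    P=np.array(im['pose']) if pose is None else pose
    d=np.c_[p,np.ones(len(p))]@P[:3,:3].T
    return P[:3,3],d
def plane(im,uv,z,pose=None):
    o,d=ray(im,uv,pose); s=(z-o[2])/d[:,2]; return o+d*s[:,None]
def cloud(im,pose=None):
    v,u=np.mgrid[0:400,0:640]
    o,d=ray(im,np.c_[u.ravel(),v.ravel()],pose)
    return (o+d*im['range_z'].reshape(-1,1)).reshape(400,640,3)
def proj(im,p,pose=None):
    P=np.linalg.inv(np.array(im['pose']) if pose is None else pose)
    r,_=cv2.Rodrigues(P[:3,:3]); return cv2.projectPoints(np.asarray(p,float).reshape(-1,1,3),r,P[:3,3],K(im),np.array(im['dist']))[0].reshape(-1,2)
def crop(im,x0,y0,x1,y1,s,name):
    cv2.imwrite(f'pics/{name}.png',cv2.resize(im['color'][y0:y1,x0:x1,::-1],None,fx=s,fy=s,interpolation=cv2.INTER_CUBIC))
E
python3 - <<'E'
from h import *
t=load('top0');s=load('side0')
crop(t,300,140,460,280,5,'tc'); crop(t,140,100,250,250,4,'td'); crop(s,230,180,490,400,3,'sc'); crop(s,230,80,410,200,4,'sd')
E
```

```text
(no output)
```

View pics/tc.png

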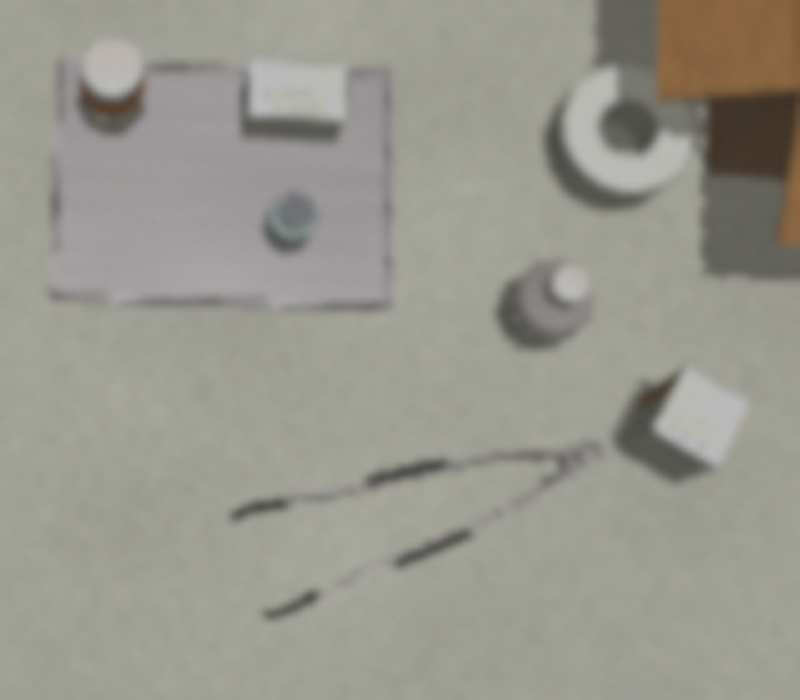

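View pics/td.png

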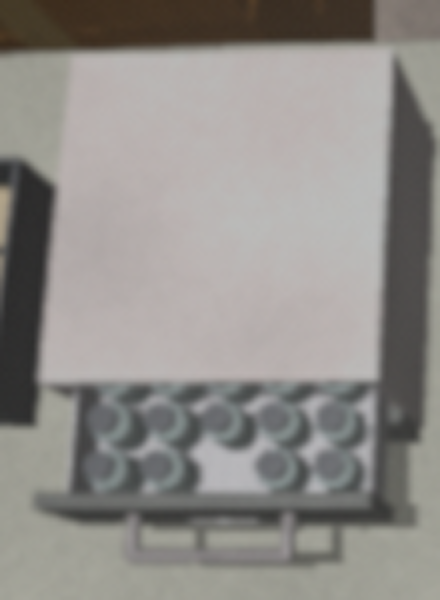

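View pics/sc.png

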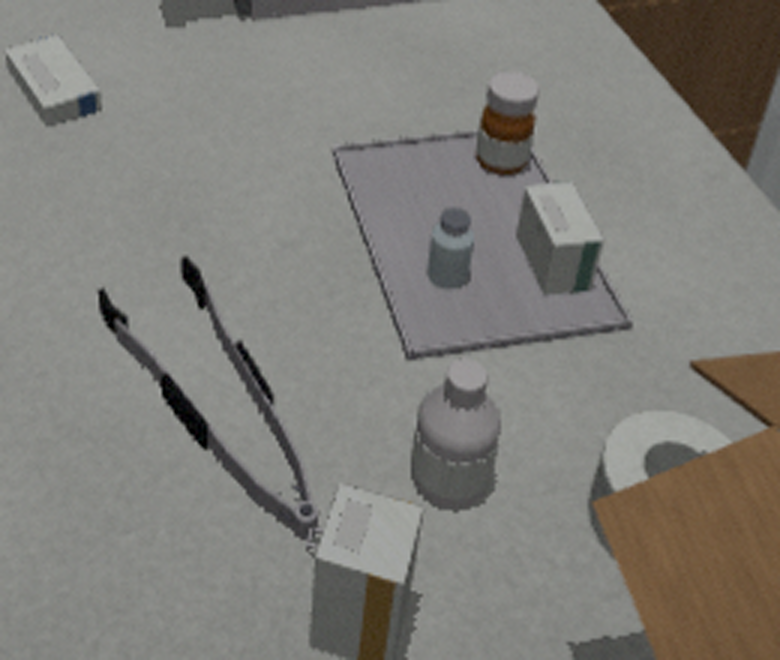

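View pics/sd.png

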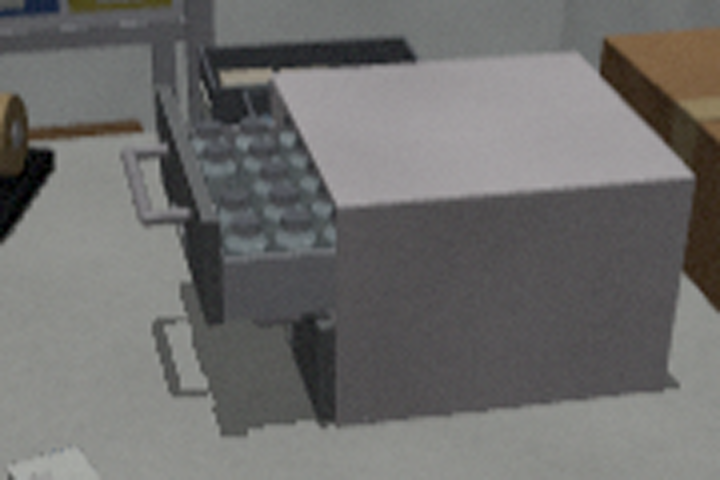

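```bash
python3 - <<'E'
from h import *
np.set_printoptions(suppress=True,precision=1)
t=load('top0');s=load('side0')
hsv=t['color'].max(2)
m=(hsv<95).astype(np.uint8)
def T(u,v): return (300+u/5,140+v/5)
def D(u,v): return (140+u/4,100+v/4)
def S(u,v): return (230+u/3,180+v/3)
def SD(u,v): return (230+u/4,80+v/4)
def pr(n,im,uvs,z): print(n,z,plane(im,uvs,z).tolist() if 0 else plane(im,uvs,z))
pr('tongs top: panA panB jawA_end jawB_end pivot',t,[T(407,472),T(432,549),T(233,516),T(265,615),T(575,457)],22)
pr('cap top',t,[T(297,209)],59)
pr('jar top',t,[T(112,67)],78)
pr('bottle top',t,[T(571,284)],95)
pr('carton top',t,[T(690,370),T(748,407),T(714,466),T(655,428)],85)
pr('tray corners rim',t,[T(60,60),T(390,70),T(388,306),T(52,296)],8)
pr('small carton top',t,[T(250,62),T(347,66),T(345,124),T(246,120)],53)
pr('cab top',t,[D(41,384),D(392,382),D(70,55),D(392,50)],170)
pr('drawer front out top',t,[D(38,500),D(412,510)],168)
pr('handle bar',t,[D(128,560),D(292,560)],142)
pr('side: jaw ends, pivot',s,[S(103,295),S(187,262),S(306,508)],22)
pr('side: cap top',s,[S(456,214)],59)
pr('side vial base',s,[S(449,284)],3)
pr('side bar ends', s,[SD(130,155),SD(148,218)],142)
pr('side cab top',s,[SD(270,78),SD(337,208),SD(690,180)],170)
C=cloud(t); 
for n,uv in dict(cap=T(297,209),jar=T(112,67),cab=D(200,200),hand=D(200,556),car=T(700,415)).items():
    u,v=map(int,uv); print(n,C[v,u])
E
```

```text
tongs top: panA panB jawA_end jawB_end pivot 22 [[ 511.2 -227.7   22. ]
 [ 463.4 -240.6   22. ]
 [ 486.4 -119.1   22. ]
 [ 425.8 -136.5   22. ]
 [ 518.1 -333.2   22. ]]
cap top 59 [[ 670.5 -162.3   59. ]]
jar top 78 [[758.  -50.1  78. ]]
bottle top 95 [[ 612. -319.   95.]]
carton top 85 [[ 560.5 -389.5   85. ]
 [ 537.5 -422.7   85. ]
 [ 502.9 -399.    85. ]
 [ 526.3 -365.5   85. ]]
tray corners rim 8 [[ 788.2  -17.3    8. ]
 [ 777.5 -233.9    8. ]
 [ 619.2 -223.8    8. ]
 [ 629.8   -9.8    8. ]]
small carton top 53 [[ 768.6 -137.6   53. ]
 [ 764.9 -198.8   53. ]
 [ 726.6 -195.6   53. ]
 [ 730.3 -133.6   53. ]]
cab top 170 [[611.9 433.8 170. ]
 [608.4 186.2 170. ]
 [860.5 434.3 170. ]
 [856.4 194.3 170. ]]
drawer front out top 168 [[530.6 430.5 168. ]
 [519.8 170.7 168. ]]
handle bar 142 [[491.5 374.8 142. ]
 [490.  258.8 142. ]]
side: jaw ends, pivot 22 [[ 429.3 -142.5   22. ]
 [ 490.6 -124.2   22. ]
 [ 520.  -332.4   22. ]]
side: cap top 59 [[ 674.7 -156.4   59. ]]
side vial base 3 [[ 671.4 -168.2    3. ]]
side bar ends 142 [[499.  372.6 142. ]
 [497.7 266.6 142. ]]
side cab top 170 [[614.7 429.5 170. ]
 [612.5 198.2 170. ]
 [855.7 192.1 170. ]]
cap [ 673.  -161.1   59.2]
jar [758.9 -48.8  79. ]
cab [743.4 327.6 172.4]
hand [493.2 322.2 146.4]
car [ 533.4 -393.4   84.5]
```

```bash
cat > mv.py <<'E'
import json,os,sys,numpy as np
from scipy.spatial.transform import Rotation as Ro
np.set_printoptions(suppress=True,precision=4)
def Rd(zang): # pointing down, jaw z at zang (deg)
    return (Ro.from_euler('z',zang,degrees=True)*Ro.from_euler('y',90,degrees=True))
def step(p,z,p2,z2):
    R=Rd(z); o=R.inv().apply(np.array(p2,float)-p)/300; w=(R.inv()*Rd(z2)).as_rotvec(degrees=True)/45
    return o,w
def apply(p,z,o,wx): return np.array(p)+Rd(z).apply(np.array(o)*300), z-wx*45
def plan(p,z,*wps):
    for p2,z2 in wps:
        o,w=step(p,z,p2,z2); o=o.round(3); w=w.round(3)
        p,z=apply(p,z,o,w[0]); print('offset',o.tolist(),'twist',w.tolist(),'-> ',np.round(p,2).tolist(),round(z,2))
E
python3 - <<'E'
from mv import *
plan([182.794,-518.755,208.841],-70.59,([275,-250,209],-26),([360,30,209],19),([430,290,209],60),([445,318,135],90))
E
```

```text
offset [-0.001, 0.588, -0.743] twist [-0.991, 0.0, 0.0] ->  [275.09, -249.9, 209.14] -26.0
offset [0.0, 0.963, -0.155] twist [-1.0, 0.0, 0.0] ->  [359.92, 30.15, 209.14] 19.0
offset [0.0, 0.743, 0.503] twist [-0.911, 0.0, 0.0] ->  [430.01, 290.04, 209.14] 60.0
offset [0.247, 0.003, 0.106] twist [-0.667, 0.0, 0.0] ->  [445.13, 318.03, 135.04] 90.02
```

Call:
{"method": "play_rows", "body": {
  "offset": [
    [0,0.1,-0.13],
    [0,0.2,-0.25],
    [0,0.3,-0.38],
    [0,0.4,-0.5],
    [0,0.5,-0.63],
    [-0.001,0.588,-0.743],
    [-0.001,0.588,-0.743],
    [-0.001,0.588,-0.743],
    [-0.001,0.588,-0.743],
    [-0.001,0.588,-0.743]
  ],
  "twist": [
    [-0.15,0,0],
    [-0.3,0,0],
    [-0.45,0,0],
    [-0.6,0,0],
    [-0.75,0,0],
    [-0.9,0,0],
    [-0.991,0,0],
    [-0.991,0,0],
    [-0.991,0,0],
    [-0.991,0,0]
  ],
  "grip": 0,
  "force": 40
}}

```text
t: 0.98
tool_pos: [275.0, -250.2, 209.1]
eef_rot: [-80.2, 90.0, -106.2]
ft_force: [-0.0, -0.5, -0.8]
grip_width: -0.2
```

Call:
{"method": "play_rows", "body": {
  "offset": [
    [0,0.12,-0.019],
    [0,0.24,-0.039],
    [0,0.36,-0.058],
    [0,0.48,-0.077],
    [0,0.6,-0.097],
    [0,0.72,-0.116],
    [0,0.84,-0.135],
    [0,0.963,-0.155],
    [0,0.963,-0.155],
    [0,0.963,-0.155]
  ],
  "twist": [
    [-0.15,0,0],
    [-0.3,0,0],
    [-0.45,0,0],
    [-0.6,0,0],
    [-0.75,0,0],
    [-0.9,0,0],
    [-1,0,0],
    [-1,0,0],
    [-1,0,0],
    [-1,0,0]
  ]
}}

```text
t: 1.82
tool_pos: [360.5, 30.7, 208.6]
eef_rot: [-177.6, 89.9, -158.5]
ft_force: [-0.6, -0.1, -0.4]
grip_width: -0.2
```

Call:
{"method": "play_rows", "body": {
  "offset": [
    [0,0.1,0.068],
    [0,0.2,0.135],
    [0,0.3,0.203],
    [0,0.4,0.27],
    [0,0.5,0.34],
    [0,0.6,0.406],
    [0,0.7,0.474],
    [0,0.743,0.503],
    [0,0.743,0.503],
    [0,0.743,0.503]
  ],
  "twist": [
    [-0.15,0,0],
    [-0.3,0,0],
    [-0.45,0,0],
    [-0.6,0,0],
    [-0.75,0,0],
    [-0.911,0,0],
    [-0.911,0,0],
    [-0.911,0,0],
    [-0.911,0,0],
    [-0.911,0,0]
  ]
}}

```text
t: 2.65
tool_pos: [431.4, 288.1, 208.1]
eef_rot: [176.1, 89.8, -124.1]
ft_force: [0.1, -0.3, -0.2]
grip_width: 0.1
```

Call:
{"method": "play_rows", "body": {
  "offset": [
    [0.03,0,0.013],
    [0.06,0,0.026],
    [0.1,0.001,0.043],
    [0.14,0.001,0.06],
    [0.18,0.002,0.077],
    [0.22,0.002,0.094],
    [0.247,0.003,0.106],
    [0.247,0.003,0.106],
    [0.247,0.003,0.106],
    [0.247,0.003,0.106]
  ],
  "twist": [
    [-0.12,0,0],
    [-0.24,0,0],
    [-0.36,0,0],
    [-0.48,0,0],
    [-0.6,0,0],
    [-0.667,0,0],
    [-0.667,0,0],
    [-0.667,0,0],
    [-0.667,0,0],
    [-0.667,0,0]
  ]
}}

```text
t: 3.48
tool_pos: [445.8, 317.2, 135.9]
eef_rot: [-78.9, 89.9, 11.0]
ft_force: [-0.7, 0.2, -1.1]
grip_width: 0.0
```

```bash
python3 - <<'E'
from bench import ctrl
from h import *
s=ctrl.observe();print(s['t'],s['tool_pos'],s['eef_rot'],s['joints'],s['ft_force'],s['grip_width'])
for n in ['side','top']:
    im=ctrl.get_image(n); pickle.dump(im,open(f'pics/{n}1.pkl','wb')); crop(im,*((230,60,410,200) if n=='side' else (130,100,290,300)),3,n+'1')
E
```

```text
3.4833 [445.78414639 317.18598955 135.91932141] [-78.88495118  89.92874466  11.00046359] [ 2.95091734e+01  6.04462579e+00  8.57017283e+01 -2.26312568e-02
  8.81860764e+01 -6.03755383e+01] [-0.74086933  0.17059508 -1.13602247] 0.045638909254798916
```

View pics/side1.png

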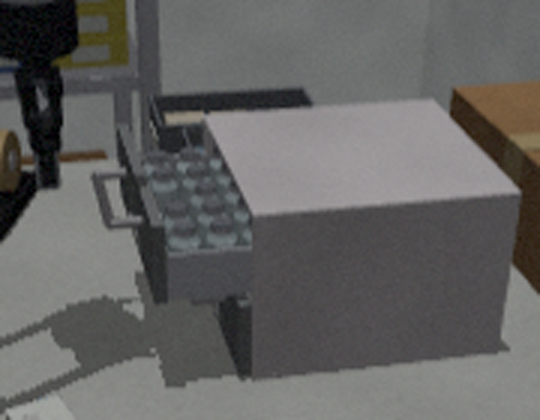

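View pics/top1.png

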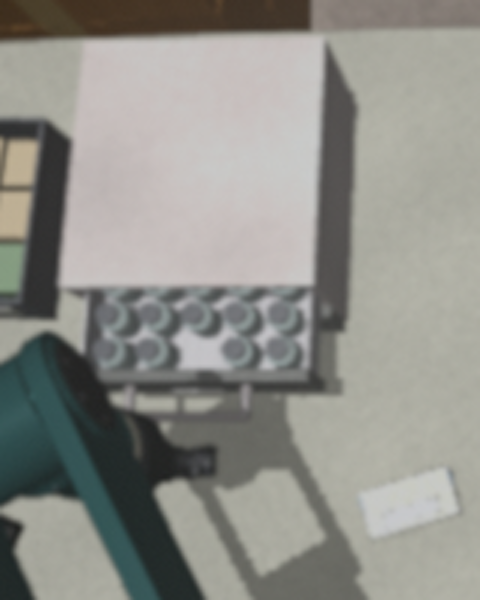

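Call:
{"method": "play_rows", "body": {
  "offset": [
    [0,-0.035,0],
    [0,-0.07,0],
    [0,-0.105,0],
    [0,-0.135,0],
    [0,-0.165,0],
    [0,-0.195,0],
    [0,-0.225,0],
    [0,-0.255,0],
    [0,-0.285,0],
    [0,-0.317,0]
  ],
  "twist": [
    [0,0,0],
    [0,0,0],
    [0,0,0],
    [0,0,0],
    [0,0,0],
    [0,0,0],
    [0,0,0],
    [0,0,0],
    [0,0,0],
    [0,0,0]
  ]
}}

```text
t: 4.42
tool_pos: [540.6, 317.7, 134.6]
eef_rot: [131.1, 89.9, -138.9]
ft_force: [-1.7, -1.4, 0.5]
grip_width: -0.3
```

```bash
python3 - <<'E'
from bench import ctrl
from h import *
s=ctrl.observe();print(s['t'],s['tool_pos'],s['ft_force'])
for n in ['side','top']:
    im=ctrl.get_image(n); pickle.dump(im,open(f'pics/{n}2.pkl','wb')); crop(im,*((230,60,410,200) if n=='side' else (130,100,290,300)),3,n+'2')
E
```

```text
4.4167 [540.63098178 317.71861726 134.60014328] [-1.6919253  -1.43587178  0.5085068 ]
```

View pics/side2.png

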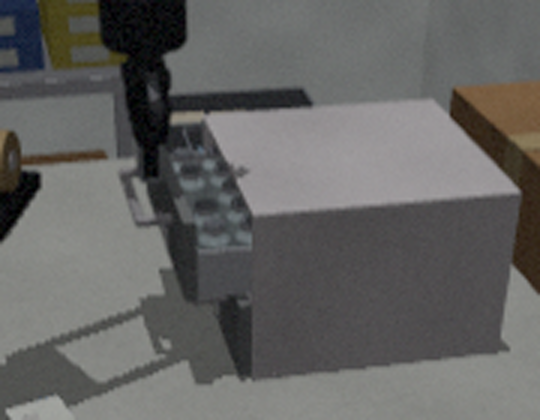

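```bash
python3 - <<'E'
from h import *
s=load('side2');t=load('top2');crop(s,255,70,325,170,8,'s2z');crop(t,165,170,235,260,8,'t2z')
print(proj(s,[[540,318,142],[540,318,127],[556,318,142],[556,260,142],[556,375,142]]))
print(proj(t,[[540,318,142],[540,318,127],[556,318,142],[556,260,142],[556,375,142]]))
E
```

```text
[[279.43752944 125.28865544]
 [279.65201439 130.17612217]
 [285.03112569 124.80462409]
 [288.69535845 133.6067356 ]
 [281.70933671 116.82512797]]
[[192.82914389 222.46055999]
 [194.56884505 223.27377066]
 [193.11645291 216.82262502]
 [213.48069927 216.48191617]
 [173.29384171 217.14517176]]
```

View pics/s2z.png

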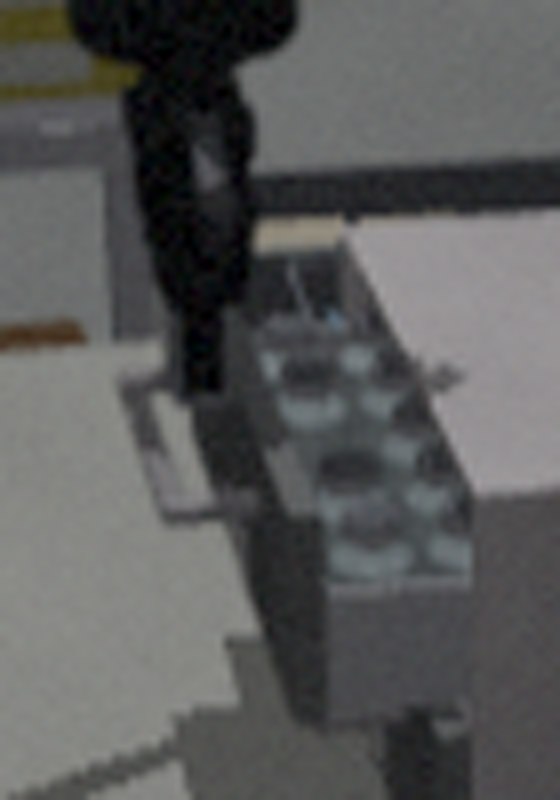

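View pics/t2z.png

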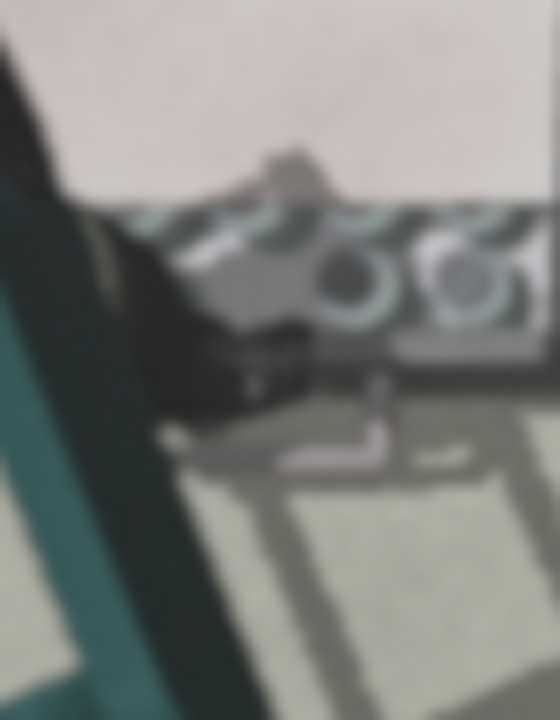

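```bash
python3 - <<'E'
from h import *
np.set_printoptions(suppress=True,precision=1)
for n,pts in [('side2',[(280,117),(281,114),(279,116),(272,122),(276,133),(276,100)]),('side1',[(245,121),(246,119),(246,117)])]:
    s=load(n);C=cloud(s)
    for u,v in pts: print(n,u,v,C[v,u])
s=load('side1');print(proj(s,[[445,318,127]]))
w=load('wrist0');C=cloud(w,np.array(w['mount']))
for u,v in [(225,260),(210,290),(420,260),(440,290),(225,254)]: print('wrist tool',u,v,C[v,u])
E
```

```text
side2 280 117 [540.5 303.9 172.8]
side2 281 114 [544.  306.  180.4]
side2 279 116 [538.  304.5 175.7]
side2 272 122 [520.9 329.5 148.6]
side2 276 133 [521.9 263.5 145.5]
side2 276 100 [ 391.9 -715.5  616.3]
side1 245 121 [445.  310.3 166.8]
side1 246 119 [447.9 305.2 174.6]
side1 246 117 [448.3 303.3 181.1]
[[246.  133.2]]
wrist tool 225 260 [-45.9  10.4 -43. ]
wrist tool 210 290 [-66.3   9.6 -42.6]
wrist tool 420 260 [-47.   11.   42.7]
wrist tool 440 290 [-66.9   9.9  44.3]
wrist tool 225 254 [-40.7  10.4 -44.6]
```

Call:
{"method": "play_rows", "body": {
  "offset": [
    [-0.03,0.005,0],
    [-0.07,0.005,0],
    [-0.1,0.01,0],
    [-0.1,0.06,0],
    [-0.1,0.12,0],
    [-0.1,0.19,0],
    [-0.1,0.19,0],
    [0,0.19,0],
    [0.07,0.19,0],
    [0.15,0.19,0]
  ],
  "twist": [
    [0,0,0],
    [0,0,0],
    [0,0,0],
    [0,0,0],
    [0,0,0],
    [0,0,0],
    [0,0,0],
    [0,0,0],
    [0,0,0],
    [0,0,0]
  ]
}}

```text
t: 5.35
tool_pos: [484.4, 318.8, 91.8]
eef_rot: [-64.9, 89.7, 25.2]
ft_force: [-0.3, -0.4, 0.5]
grip_width: 0.1
```

```bash
python3 - <<'E'
from bench import ctrl
from h import *
np.set_printoptions(suppress=True,precision=1)
s=ctrl.observe();print(s['t'],s['tool_pos'],s['ft_force'])
for n in ['side']:
    im=ctrl.get_image(n); pickle.dump(im,open(f'pics/{n}3.pkl','wb')); crop(im,255,70,325,170,8,'s3z')
E
```

```text
5.35 [484.4 318.8  91.8] [-0.3 -0.4  0.5]
```

View pics/s3z.png

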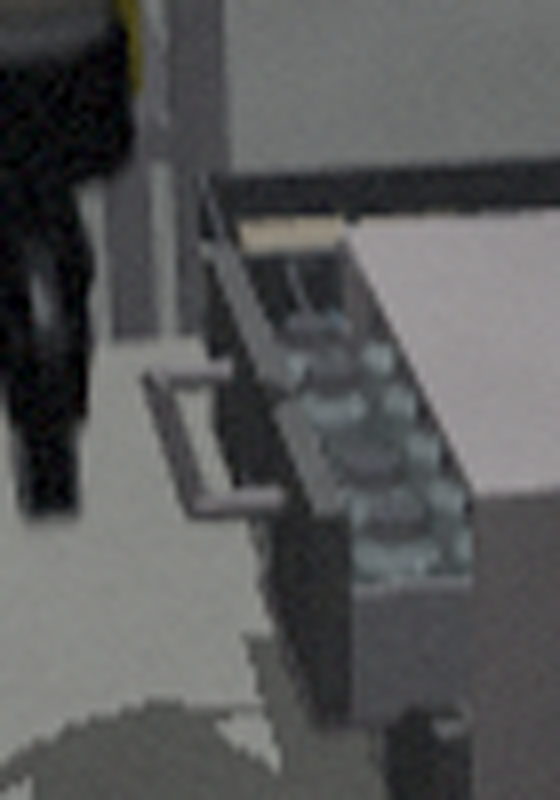

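Call:
{"method": "play_rows", "body": {
  "offset": [
    [0,-0.025,0],
    [0,-0.05,0],
    [0,-0.075,0],
    [0,-0.1,0],
    [0,-0.125,0],
    [0,-0.15,0],
    [0,-0.175,0],
    [0,-0.2,0],
    [0,-0.22,0],
    [0,-0.235,0]
  ],
  "twist": [
    [0,0,0],
    [0,0,0],
    [0,0,0],
    [0,0,0],
    [0,0,0],
    [0,0,0],
    [0,0,0],
    [0,0,0],
    [0,0,0],
    [0,0,0]
  ]
}}

```text
t: 6.23
tool_pos: [554.8, 318.0, 89.9]
eef_rot: [-96.9, 90.0, -6.9]
ft_force: [-3.2, 0.1, 1.3]
grip_width: 0.0
```

Call:
{"method": "play_rows", "body": {
  "offset": [
    [0,-0.005,0],
    [0,-0.01,0],
    [0,-0.015,0],
    [0,-0.02,0],
    [0,-0.025,0],
    [0,-0.03,0],
    [0,-0.035,0],
    [0,-0.038,0],
    [0,-0.04,0],
    [0,-0.04,0]
  ],
  "twist": [
    [0,0,0],
    [0,0,0],
    [0,0,0],
    [0,0,0],
    [0,0,0],
    [0,0,0],
    [0,0,0],
    [0,0,0],
    [0,0,0],
    [0,0,0]
  ]
}}

```text
t: 7.07
tool_pos: [553.9, 317.8, 89.9]
eef_rot: [99.6, 88.5, -170.2]
ft_force: [-32.3, -5.2, 15.0]
grip_width: -0.2
```

```bash
python3 - <<'E'
from bench import ctrl
from h import *
np.set_printoptions(suppress=True,precision=1)
s=ctrl.observe();print(s['t'],s['tool_pos'],s['ft_force'])
for n in ['side']:
    im=ctrl.get_image(n); pickle.dump(im,open(f'pics/{n}4.pkl','wb')); crop(im,255,70,325,170,8,'s4z')
E
```

```text
7.0667 [553.9 317.8  89.9] [-32.3  -5.2  15. ]
```

View pics/s4z.png

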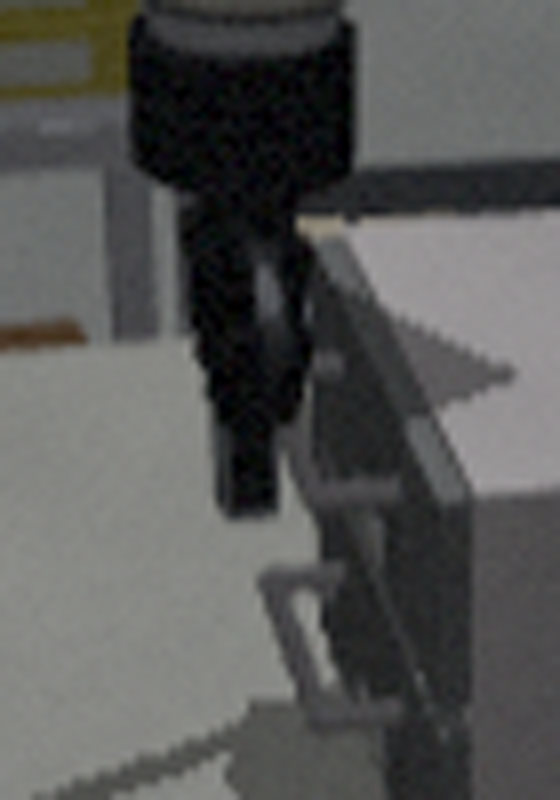

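Call:
{"method": "play_rows", "body": {
  "offset": [
    [0,0.02,0],
    [0,0.04,0],
    [0,0.07,0],
    [0,0.12,0],
    [-0.05,0.17,0],
    [-0.15,0.22,0],
    [-0.25,0.27,0],
    [-0.35,0.3,0],
    [-0.45,0.3,0],
    [-0.5,0.3,0]
  ],
  "twist": [
    [0,0,0],
    [0,0,0],
    [0,0,0],
    [0,0,0],
    [0,0,0],
    [0,0,0],
    [0,0,0],
    [0,0,0],
    [0,0,0],
    [0,0,0]
  ]
}}

```text
t: 7.95
tool_pos: [476.9, 318.8, 245.1]
eef_rot: [-65.2, 89.5, 24.8]
ft_force: [0.0, -0.1, 0.9]
grip_width: 0.1
```

```bash
python3 - <<'E'
from bench import ctrl
from h import *
np.set_printoptions(suppress=True,precision=1)
s=ctrl.observe();print(s['t'],s['tool_pos'],s['ft_force'])
for n in ['side','top']:
    im=ctrl.get_image(n); pickle.dump(im,open(f'pics/{n}5.pkl','wb'))
crop(im,140,100,250,250,4,'t5z');crop(load('side5'),255,70,325,170,6,'s5z')
E
cat > pl.py <<'E'
from mv import *
E
python3 - <<'E'
from mv import *
# tracked cmd
p,z=np.array([445.13,318.03,135.04]),90.02
for o in [(0,-.317,0),(.15,.19,0),(0,-.235,0),(0,-.04,0),(-.5,.3,0)]: p,z=apply(p,z,o,0)
print(p,z)
plan(p,z,([480,80,240],60),([480,-100,220],30),([480,-234,200],16.8))
E
```

```text
7.95 [476.9 318.8 245.1] [ 0.  -0.1  0.9]
[475.73   318.0407 240.04  ] 90.02
offset [0.0, -0.014, -0.793] twist [0.667, 0.0, -0.0] ->  [480.01, 80.14, 240.04] 60.0
offset [0.067, -0.3, -0.52] twist [0.667, 0.0, -0.0] ->  [479.97, -99.96, 219.94] 29.99
offset [0.066, -0.387, -0.223] twist [0.293, 0.0, -0.0] ->  [480.06, -233.95, 200.14] 16.8
```

View pics/t5z.png

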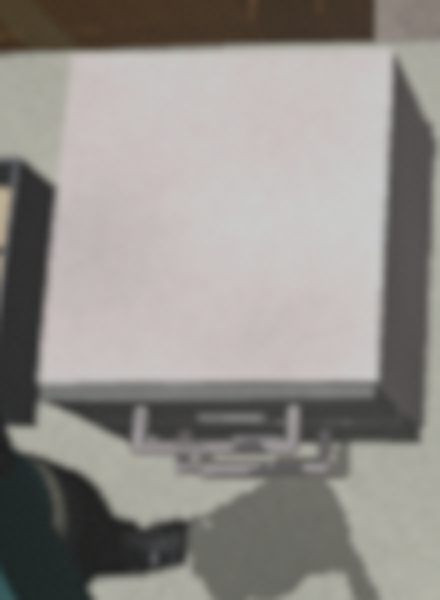

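View pics/s5z.png

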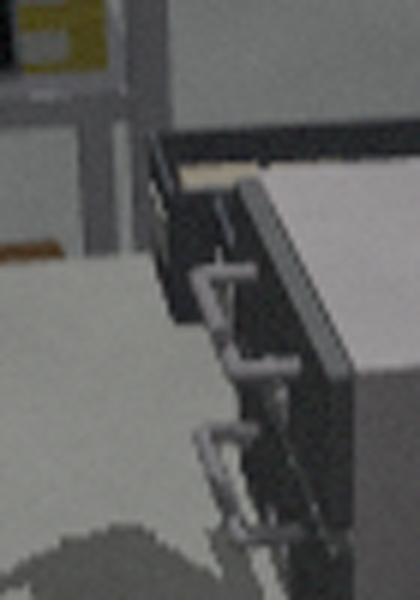

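```bash
python3 - <<'E'
from h import *
np.set_printoptions(suppress=True,precision=1)
C=cloud(load('side5'))
for (u,v) in [(207,295),(220,330),(215,320),(215,470),(205,450),(225,510)]:
    print(C[70+v//6,255+u//6])
E
```

```text
[571.1 337.2 150. ]
[569.6 298.1 149. ]
[568.7 308.1 150.7]
[569.5 324.9  63.5]
[570.5 347.   62.2]
[568.5 287.9  59.9]
```

Call:
{"method": "play_rows", "body": {
  "offset": [
    [0,-0.001,-0.06],
    [0,-0.003,-0.15],
    [0,-0.005,-0.25],
    [0,-0.006,-0.35],
    [0,-0.008,-0.45],
    [0,-0.01,-0.56],
    [0,-0.012,-0.66],
    [0,-0.013,-0.74],
    [0,-0.014,-0.793],
    [0,-0.014,-0.793]
  ],
  "twist": [
    [0.07,0,0],
    [0.15,0,0],
    [0.23,0,0],
    [0.31,0,0],
    [0.4,0,0],
    [0.5,0,0],
    [0.6,0,0],
    [0.667,0,0],
    [0.667,0,0],
    [0.667,0,0]
  ],
  "grip": 85
}}

```text
t: 8.88
tool_pos: [479.6, 77.0, 237.6]
eef_rot: [152.4, 89.8, -147.9]
ft_force: [-0.2, 1.1, 0.3]
grip_width: 85.2
```

Call:
{"method": "play_rows", "body": {
  "offset": [
    [0.007,-0.03,-0.052],
    [0.015,-0.07,-0.12],
    [0.025,-0.11,-0.19],
    [0.035,-0.15,-0.26],
    [0.042,-0.19,-0.33],
    [0.05,-0.23,-0.4],
    [0.06,-0.27,-0.46],
    [0.067,-0.3,-0.52],
    [0.067,-0.3,-0.52],
    [0.067,-0.3,-0.52]
  ],
  "twist": [
    [0.07,0,0],
    [0.15,0,0],
    [0.23,0,0],
    [0.31,0,0],
    [0.4,0,0],
    [0.5,0,0],
    [0.6,0,0],
    [0.667,0,0],
    [0.667,0,0],
    [0.667,0,0]
  ]
}}

```text
t: 9.72
tool_pos: [479.6, -99.8, 218.0]
eef_rot: [117.7, 89.8, 147.7]
ft_force: [-0.8, 0.6, -0.2]
grip_width: 84.8
```

Call:
{"method": "play_rows", "body": {
  "offset": [
    [0.006,-0.04,-0.022],
    [0.015,-0.09,-0.05],
    [0.025,-0.15,-0.085],
    [0.035,-0.2,-0.115],
    [0.045,-0.26,-0.15],
    [0.055,-0.31,-0.18],
    [0.062,-0.36,-0.205],
    [0.066,-0.387,-0.223],
    [0.066,-0.387,-0.223],
    [0.066,-0.387,-0.223]
  ],
  "twist": [
    [0.03,0,0],
    [0.06,0,0],
    [0.1,0,0],
    [0.15,0,0],
    [0.2,0,0],
    [0.25,0,0],
    [0.293,0,0],
    [0.293,0,0],
    [0.293,0,0],
    [0.293,0,0]
  ]
}}

```text
t: 10.55
tool_pos: [480.2, -232.9, 199.7]
eef_rot: [91.0, 89.9, 107.9]
ft_force: [0.6, 0.9, 0.7]
grip_width: 85.0
```

```bash
python3 - <<'E'
from bench import ctrl
from h import *
np.set_printoptions(suppress=True,precision=2)
s=ctrl.observe();print(s['t'],s['tool_pos'],s['eef_rot'],s['joints'],s['ft_force'],s['grip_width'])
im=ctrl.get_image('wrist'); im['state']=s; pickle.dump(im,open(f'pics/w6.pkl','wb'));crop(im,0,0,640,400,1.25,'w6')
E
```

```text
10.55 [ 480.21 -232.87  199.7 ] [ 91.04  89.92 107.93] [-31.99   3.07  81.61   0.05  95.38 -48.88] [0.56 0.87 0.69] 85.04658580311076
```

View pics/w6.png

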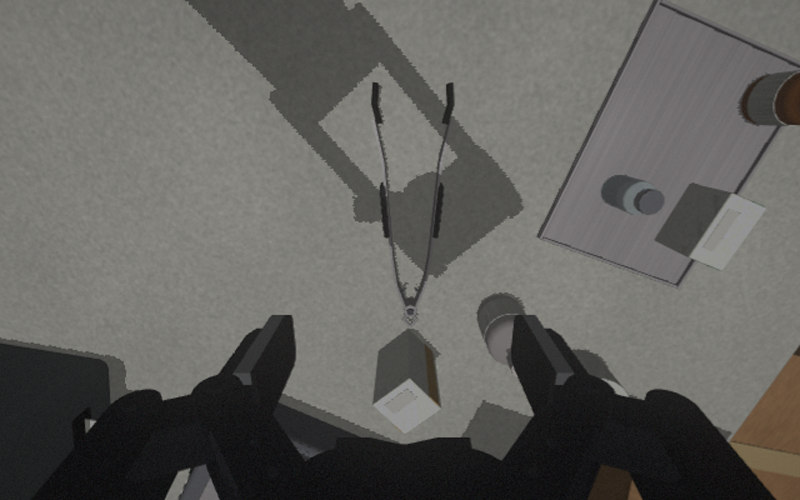

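```bash
cat >> h.py <<'E'
def wpose(im,p,z):
    from mv import Rd
    T=np.eye(4);T[:3,:3]=Rd(z).as_matrix();T[:3,3]=p
    return T@np.array(im['mount'])
E
python3 - <<'E'
from h import *
np.set_printoptions(suppress=True,precision=1)
w=load('w6');P=wpose(w,[480.06,-233.95,200.14],16.8)
C=cloud(w,P)
for u,v in [(200,100),(330,170),(250,220),(440,100)]: print('bench',C[v,u])
for u,v in [(410,405)]: print('carton top',C[int(v/1.25),int(u/1.25)])
g=w['color'].max(2)
m=(g<45).astype(np.uint8); m[250:]=0
n,l,st,ce=cv2.connectedComponentsWithStats(m,connectivity=8)
for i in range(1,n):
    if st[i][4]>60:
        ys,xs=np.nonzero(l==i); pts=np.c_[xs,ys].astype(float)
        c,sz,a=cv2.minAreaRect(pts.astype(np.float32)); 
        b=cv2.boxPoints((c,sz,a))
        print(st[i],ce[i],'z22',plane(w,ce[i],22,P)[0],'z11',plane(w,ce[i],11,P)[0],'med depth',np.median(C[ys,xs],0))
uv=np.array([410,312])/1.25; print('pivot',plane(w,uv,20,P))
uv=np.array([[646,203]])/1.25; print('vial cap',plane(w,uv,59,P),C[int(uv[0,1]),int(uv[0,0])])
E
```

```text
bench [ 324.449  -205.4189   -1.2474]
bench [ 491.4983 -240.8917    0.5875]
bench [ 411.9565 -334.2879    0.7545]
bench [ 587.9029 -126.126    -0.6512]
carton top [ 534.015  -392.7136   84.6877]
[298  66   7  33 130] [300.2462  81.8154] z22 [ 431.0521 -153.5808   22.    ] z11 [ 430.25   -153.4957   11.    ] med depth [ 430.3122 -153.6541   21.4157]
[354  67   8  32 147] [358.4422  82.7959] z22 [ 490.1697 -136.8051   22.    ] z11 [ 491.2661 -136.1812   11.    ] med depth [ 491.2809 -136.6717   20.8679]
[304 146   7  44 142] [306.9789 169.1549] z22 [ 463.6899 -242.6025   22.    ] z11 [ 463.936  -245.3762   11.    ] med depth [ 463.6008 -243.0769   21.735 ]
[347 147   8  43 155] [350.2129 168.3677] z22 [ 511.1455 -227.3527   22.    ] z11 [ 512.9156 -229.6367   11.    ] med depth [ 511.2685 -227.1235   21.6835]
pivot [[ 517.8948 -336.3012   20.    ]]
vial cap [[ 666.282  -164.6564   59.    ]] [ 665.5952 -164.5293   58.5656]
```

```bash
python3 - <<'E'
from mv import *
from h import *
plan([480.06,-233.95,200.14],16.8,([487.4,-235,0],16.8),([487.4,-235,-31],16.8))
w=load('w6'); M=np.array(w['mount'])
print(proj(w,[[-5,10,-43],[-41,10,-43],[-60,10,-43]],M))
s=load('side3');print(proj(s,[[484,318,84],[484,318,120]]))
E
```

```text
offset [0.667, -0.01, 0.022] twist [0.0, 0.0, 0.0] ->  [487.25, -234.91, 0.04] 16.8
offset [0.103, -0.0, 0.0] twist [0.0, 0.0, 0.0] ->  [487.25, -234.91, -30.86] 16.8
[[247.8039 223.6271]
 [229.6226 255.9214]
 [215.9158 280.2706]]
[[261.0144 145.626 ]
 [260.1499 134.2018]]
```

Call:
{"method": "play_rows", "body": {
  "offset": [
    [0.05,-0.002,0.004],
    [0.13,-0.005,0.01],
    [0.22,-0.007,0.016],
    [0.31,-0.01,0.022],
    [0.4,-0.01,0.022],
    [0.48,-0.01,0.022],
    [0.56,-0.01,0.022],
    [0.63,-0.01,0.022],
    [0.667,-0.01,0.022],
    [0.667,-0.01,0.022]
  ],
  "twist": [
    [0,0,0],
    [0,0,0],
    [0,0,0],
    [0,0,0],
    [0,0,0],
    [0,0,0],
    [0,0,0],
    [0,0,0],
    [0,0,0],
    [0,0,0]
  ]
}}

```text
t: 11.43
tool_pos: [485.4, -232.6, -2.8]
eef_rot: [128.9, 89.7, 145.8]
ft_force: [-0.7, -0.6, -0.9]
grip_width: 85.1
```

```bash
python3 - <<'E'
from bench import ctrl
from h import *
np.set_printoptions(suppress=True,precision=2)
s=ctrl.observe();print(s['t'],s['tool_pos'],s['ft_force'],s['grip_width'])
for n in ['wrist','side']:
    im=ctrl.get_image(n); im['state']=s; pickle.dump(im,open(f'pics/{n}7.pkl','wb'))
    crop(im,*((0,0,640,400,1.25) if n=='wrist' else (230,180,430,350,4)),n+'7')
E
```

```text
11.4333 [ 485.35 -232.6    -2.82] [-0.7  -0.59 -0.88] 85.10068293876037
```

View pics/wrist7.png

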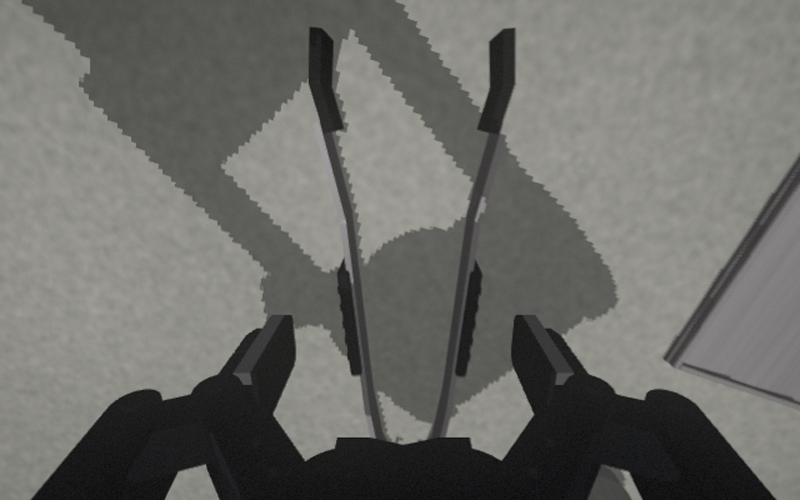

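View pics/side7.png

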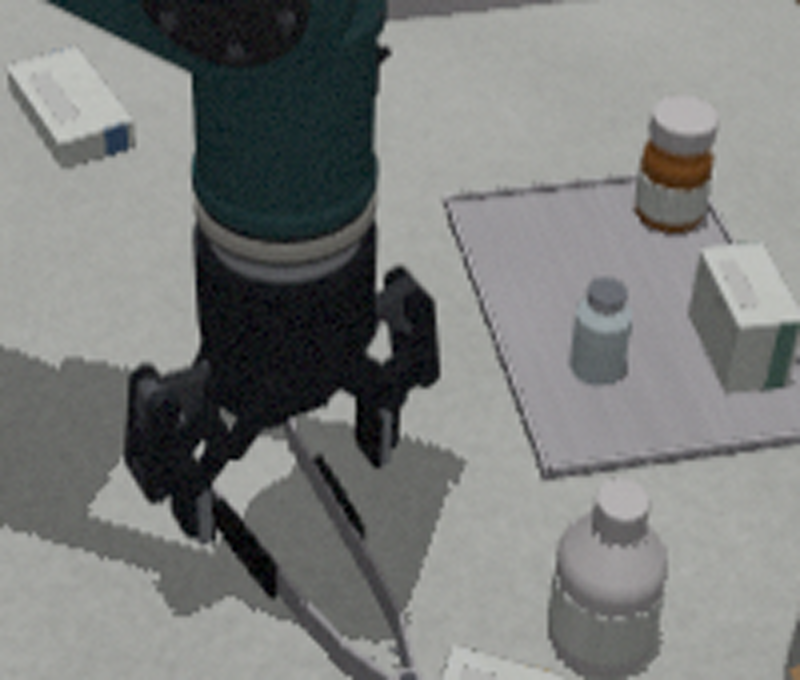

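Call:
{"method": "play_rows", "body": {
  "offset": [
    [0.01,0,0],
    [0.025,0,0],
    [0.04,0,0],
    [0.055,0,0],
    [0.07,0,0],
    [0.08,0,0],
    [0.09,0,0],
    [0.1,0,0],
    [0.103,0,0],
    [0.103,0,0]
  ],
  "twist": [
    [0,0,0],
    [0,0,0],
    [0,0,0],
    [0,0,0],
    [0,0,0],
    [0,0,0],
    [0,0,0],
    [0,0,0],
    [0,0,0],
    [0,0,0]
  ]
}}

```text
t: 12.37
tool_pos: [487.0, -234.8, -31.3]
eef_rot: [135.1, 90.0, 151.9]
ft_force: [-0.4, -0.5, 0.9]
grip_width: 85.0
```

```bash
python3 - <<'E'
from bench import ctrl
from h import *
np.set_printoptions(suppress=True,precision=2)
s=ctrl.observe();print(s['t'],s['tool_pos'],s['ft_force'],s['grip_width'])
for n in ['wrist','side']:
    im=ctrl.get_image(n); im['state']=s; pickle.dump(im,open(f'pics/{n}8.pkl','wb'))
    crop(im,*((0,0,640,400,1.25) if n=='wrist' else (230,180,430,350,4)),n+'8')
E
```

```text
12.3667 [ 486.96 -234.8   -31.3 ] [-0.36 -0.54  0.86] 85.01458646338232
```

View pics/wrist8.png

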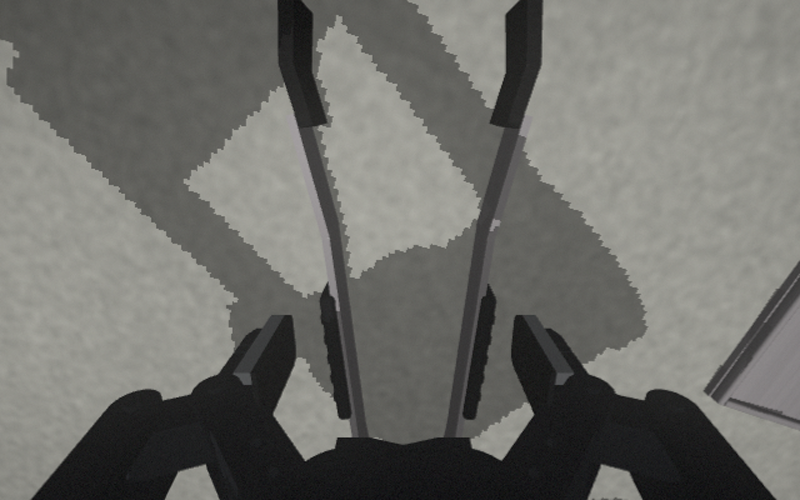

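View pics/side8.png

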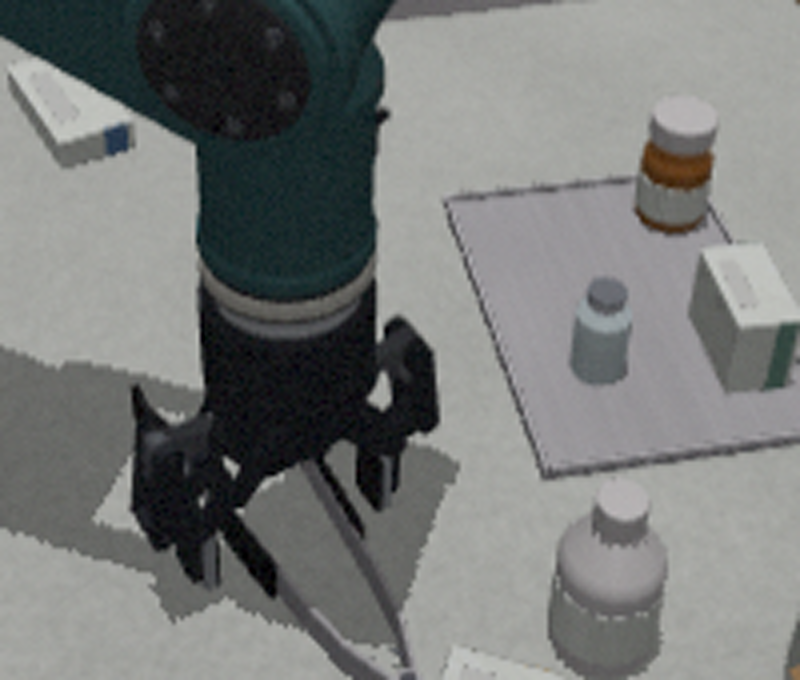

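Call:
{"method": "play_rows", "body": {
  "offset": [
    [0,0,0],
    [0,0,0],
    [0,0,0],
    [0,0,0],
    [0,0,0],
    [0,0,0],
    [0,0,0],
    [0,0,0],
    [0,0,0],
    [0,0,0]
  ],
  "twist": [
    [0,0,0],
    [0,0,0],
    [0,0,0],
    [0,0,0],
    [0,0,0],
    [0,0,0],
    [0,0,0],
    [0,0,0],
    [0,0,0],
    [0,0,0]
  ],
  "grip": 49,
  "force": 40
}}

```text
t: 13.3
tool_pos: [488.8, -237.4, -25.4]
eef_rot: [-74.0, 89.6, -57.2]
ft_force: [-6.3, 1.1, 20.2]
grip_width: 49.0
```

```bash
python3 - <<'E'
from bench import ctrl
from h import *
np.set_printoptions(suppress=True,precision=2)
s=ctrl.observe();print(s['t'],s['tool_pos'],s['ft_force'],s['grip_width'])
for n in ['wrist']:
    im=ctrl.get_image(n); im['state']=s; pickle.dump(im,open(f'pics/{n}9.pkl','wb'))
    crop(im,*((0,0,640,400,1.25) if n=='wrist' else (230,180,430,350,4)),n+'9')
E
```

```text
13.3 [ 488.78 -237.42  -25.4 ] [-6.27  1.09 20.17] 48.98228045192623
```

View pics/wrist9.png

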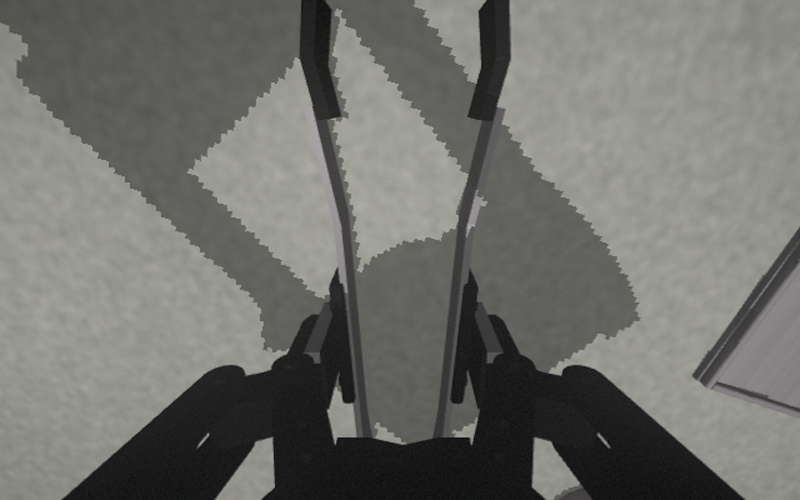

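Call:
{"method": "play_rows", "body": {
  "offset": [
    [-0.01,0,0],
    [-0.02,0,0],
    [-0.03,0,0],
    [-0.05,0,0],
    [-0.07,0,0],
    [-0.1,0,0],
    [-0.13,0,0],
    [-0.16,0,0],
    [-0.18,0,0],
    [-0.2,0,0]
  ],
  "twist": [
    [0,0,0],
    [0,0,0],
    [0,0,0],
    [0,0,0],
    [0,0,0],
    [0,0,0],
    [0,0,0],
    [0,0,0],
    [0,0,0],
    [0,0,0]
  ]
}}

```text
t: 14.18
tool_pos: [487.6, -235.2, 30.4]
eef_rot: [-50.7, 89.9, -33.9]
ft_force: [0.8, -0.1, -0.6]
grip_width: 49.0
```

```bash
python3 - <<'E'
from bench import ctrl
from h import *
np.set_printoptions(suppress=True,precision=2)
s=ctrl.observe();print(s['t'],s['tool_pos'],s['ft_force'],s['grip_width'])
for n in ['wrist','side']:
    im=ctrl.get_image(n); im['state']=s; pickle.dump(im,open(f'pics/{n}10.pkl','wb'))
    crop(im,*((0,0,640,400,1.25) if n=='wrist' else (230,180,430,350,4)),n+'10')
E
```

```text
14.1833 [ 487.58 -235.17   30.39] [ 0.78 -0.15 -0.63] 48.95590315724877
```

View pics/wrist10.png

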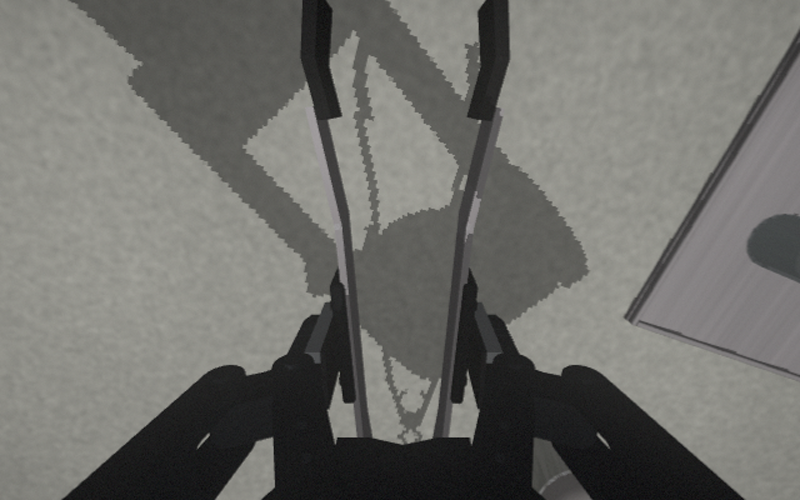

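View pics/side10.png

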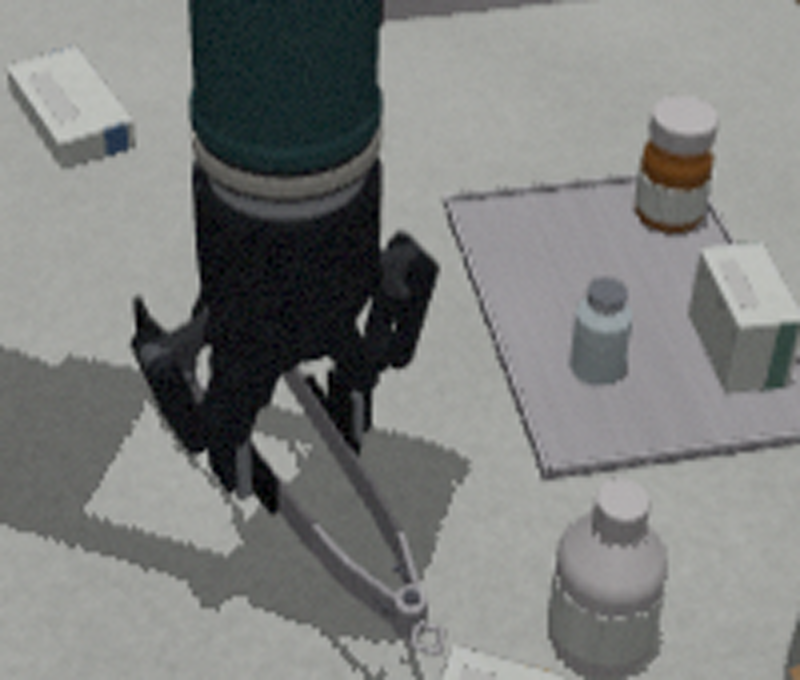

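```bash
python3 - <<'E'
from h import *
np.set_printoptions(suppress=True,precision=1)
w=load('wrist10');C=cloud(w,np.array(w['mount']))
P=np.array(w['mount'])
pts={'Lin_bend':(331,65),'Lrear':(340,117),'Rin_bend':(481,62),'Rrear':(469,117),'Ltip':(328,3),'Rtip':(482,3),'Lpan_front':(337,268),'Lpan_back':(345,402),'Rpan_front':(470,268),'Rpan_back':(460,402)}
for k,(u,v) in pts.items():
    u/=1.25;v/=1.25
    o,d=ray(w,[[u,v]],P); 
    # plane tool x = top of tongs: from depth
    a=C[int(v)-1:int(v)+2,int(u)-4:int(u)+5]; 
    print(k,'minx(depth pts)',a[...,0].min(), np.median(a[...,0]))
m=w['color'].max(2)<45
jaw=C[0:90][m[0:90]]; print('jaw top pct',np.percentile(jaw[:,0],[2,10,25,50,75]))
xt=np.percentile(jaw[:,0],5)
for k,(u,v) in pts.items():
    o,d=ray(w,[[u/1.25,v/1.25]],P); s=(xt-o[0])/d[0,0]; print(k,o+d[0]*s)
E
```

```text
Lin_bend minx(depth pts) -33.52115629086535 30.12151516051361
Lrear minx(depth pts) -38.75850072606707 30.468357098659425
Rin_bend minx(depth pts) -32.63481148862556 -25.40496991342431
Rrear minx(depth pts) -40.43317633886441 -27.056705355928443
Ltip minx(depth pts) -42.12635351411046 29.92490496796097
Rtip minx(depth pts) -39.484248933827416 30.416762429856618
Lpan_front minx(depth pts) -45.630583492669174 30.636416569384636
Lpan_back minx(depth pts) -47.82312089390787 -46.05162732096707
Rpan_front minx(depth pts) -46.224098584236344 30.72342014772792
Rpan_back minx(depth pts) -47.549871631574405 -46.275398768249275
jaw top pct [-48.5 -47.9 -47.3 -46.2 -38.1]
Lin_bend [-48.2  94.4 -20.5]
Lrear [-48.2  80.7 -18.7]
Rin_bend [-48.2  95.1  21.2]
Rrear [-48.2  80.6  18.7]
Ltip [-48.2 109.5 -20.4]
Rtip [-48.2 109.4  20.6]
Lpan_front [-48.2  33.5 -22.2]
Lpan_back [-48.2 -20.6 -22.2]
Rpan_front [-48.2  33.4  21.5]
Rpan_back [-48.2 -20.7  20.8]
```

```bash
python3 - <<'E'
from mv import *
p,z=apply([487.25,-234.91,-30.86],16.8,[-.2,0,0],0); print(p,z)
plan(p,z,([510,-220,100],-26),([581.7,-195,100],-70))
E
```

```text
[ 487.25 -234.91   29.14] 16.8
offset [-0.236, 0.026, 0.087] twist [0.951, 0.0, -0.0] ->  [509.98, -219.9, 99.94] -25.99
offset [-0.0, 0.179, 0.178] twist [0.978, -0.0, -0.0] ->  [581.52, -195.04, 99.94] -70.0
```

Call:
{"method": "play_rows", "body": {
  "offset": [
    [-0.03,0,0.005],
    [-0.07,0.003,0.015],
    [-0.11,0.007,0.03],
    [-0.15,0.012,0.045],
    [-0.19,0.016,0.06],
    [-0.215,0.02,0.07],
    [-0.23,0.024,0.08],
    [-0.236,0.026,0.087],
    [-0.236,0.026,0.087],
    [-0.236,0.026,0.087]
  ],
  "twist": [
    [0.03,0,0],
    [0.1,0,0],
    [0.2,0,0],
    [0.33,0,0],
    [0.46,0,0],
    [0.59,0,0],
    [0.72,0,0],
    [0.83,0,0],
    [0.91,0,0],
    [0.951,0,0]
  ]
}}

```text
t: 15.12
tool_pos: [509.8, -219.7, 99.6]
eef_rot: [-178.0, 90.0, 155.8]
ft_force: [0.3, 0.1, -1.1]
grip_width: 49.2
```

Call:
{"method": "play_rows", "body": {
  "offset": [
    [0,0.008,0.008],
    [0,0.025,0.025],
    [0,0.05,0.05],
    [0,0.075,0.075],
    [0,0.1,0.1],
    [0,0.125,0.125],
    [0,0.148,0.148],
    [0,0.165,0.165],
    [0,0.175,0.175],
    [0,0.179,0.178]
  ],
  "twist": [
    [0.03,0,0],
    [0.1,0,0],
    [0.2,0,0],
    [0.33,0,0],
    [0.46,0,0],
    [0.6,0,0],
    [0.74,0,0],
    [0.86,0,0],
    [0.94,0,0],
    [0.978,0,0]
  ]
}}

```text
t: 15.95
tool_pos: [581.7, -194.5, 99.0]
eef_rot: [-139.6, 89.9, 150.3]
ft_force: [-0.3, 0.3, -1.1]
grip_width: 48.6
```

Call:
{"method": "play_rows", "body": {
  "offset": [
    [0,0,0],
    [0,0,0],
    [0,0,0],
    [0,0,0],
    [0,0,0],
    [0,0,0],
    [0,0,0],
    [0,0,0],
    [0,0,0],
    [0,0,0]
  ],
  "twist": [
    [0,0,0],
    [0,0,0],
    [0,0,0],
    [0,0,0],
    [0,0,0],
    [0,0,0],
    [0,0,0],
    [0,0,0],
    [0,0,0],
    [0,0,0]
  ]
}}

```text
t: 16.78
tool_pos: [581.4, -195.1, 99.9]
eef_rot: [5.1, 90.0, -64.9]
ft_force: [-0.0, 0.0, -0.7]
grip_width: 48.9
```

```bash
python3 - <<'E'
from bench import ctrl
from h import *
np.set_printoptions(suppress=True,precision=2)
s=ctrl.observe();print(s['t'],s['tool_pos'],s['eef_rot'],s['ft_force'],s['grip_width'])
for n in ['wrist','side','top']:
    im=ctrl.get_image(n); im['state']=s; pickle.dump(im,open(f'pics/{n}11.pkl','wb'))
    crop(im,*((0,0,640,400,1.25) if n=='wrist' else (280,150,480,320,4) if n=='side' else (280,120,480,270,4)),n+'11')
E
```

```text
16.7833 [ 581.45 -195.06   99.94] [  5.09  89.99 -64.91] [-0.04  0.04 -0.73] 48.867559169682785
```

View pics/wrist11.png

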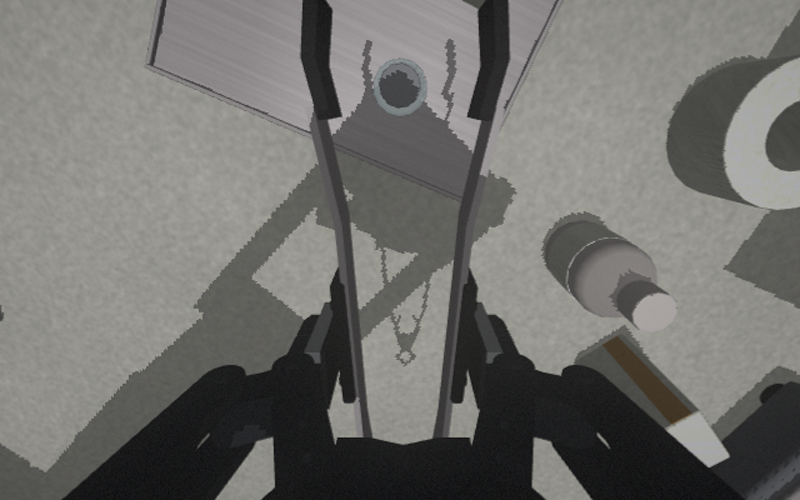

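View pics/side11.png

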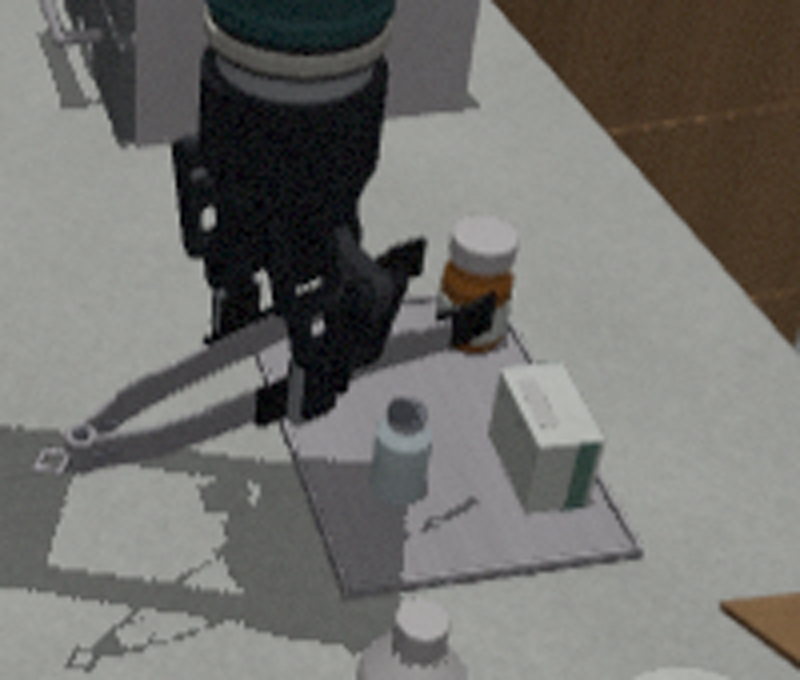

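View pics/top11.png

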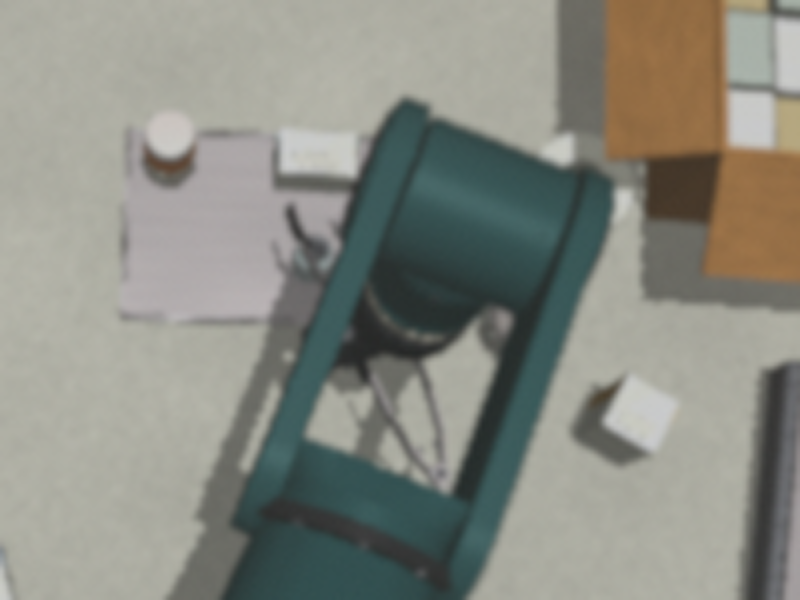

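```bash
python3 - <<'E'
from h import *
np.set_printoptions(suppress=True,precision=1)
w=load('wrist11');M=np.array(w['mount'])
P=wpose(w,[581.52,-195.04,99.94],-70.0)
crop(w,200,0,440,140,3,'w11z')
c=np.array([[399,89]])/1.25
for z,pp in [(59,c),(43,c)]:
    o,d=ray(w,pp,M); s=((100-z)-o[0])/d[0,0]; print('tool',z,o+d[0]*s,'world',plane(w,pp,z,P))
C=cloud(w,P);print(C[71,319],C[66:76,314:326].reshape(-1,3).mean(0))
g=w['color'].max(2)
E
```

```text
tool 59 [41.     93.0621 -1.8445] world [[ 668.3358 -161.4793   59.    ]]
tool 43 [57.     94.0176 -1.9851] world [[ 669.1855 -161.0204   43.    ]]
[ 668.5075 -161.2644   57.037 ] [ 668.8169 -161.4998   58.3091]
```

View pics/w11z.png

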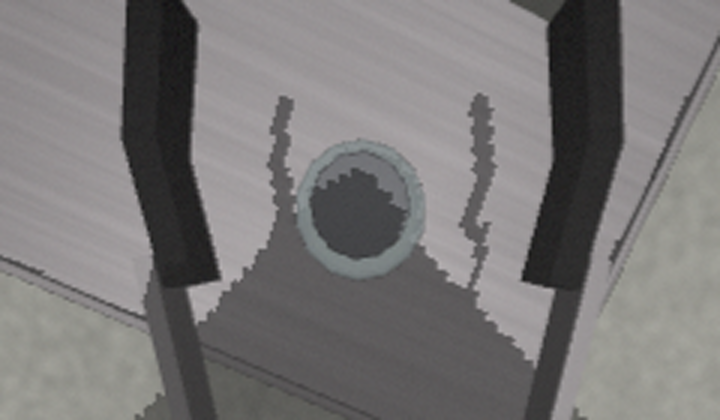

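Call:
{"method": "play_rows", "body": {
  "offset": [
    [0.01,-0.003,-0.005],
    [0.03,-0.005,-0.008],
    [0.06,-0.005,-0.008],
    [0.09,-0.005,-0.008],
    [0.12,-0.005,-0.008],
    [0.14,-0.005,-0.008],
    [0.16,-0.005,-0.008],
    [0.17,-0.005,-0.008],
    [0.17,-0.005,-0.008],
    [0.17,-0.005,-0.008]
  ],
  "twist": [
    [0,0,0],
    [0,0,0],
    [0,0,0],
    [0,0,0],
    [0,0,0],
    [0,0,0],
    [0,0,0],
    [0,0,0],
    [0,0,0],
    [0,0,0]
  ]
}}

```text
t: 17.77
tool_pos: [579.3, -193.3, 48.9]
eef_rot: [12.5, 90.0, -57.5]
ft_force: [1.0, -0.7, -1.1]
grip_width: 49.3
```

```bash
python3 - <<'E'
from bench import ctrl
from h import *
np.set_printoptions(suppress=True,precision=2)
s=ctrl.observe();print(s['t'],s['tool_pos'],s['eef_rot'],s['ft_force'],s['grip_width'])
im=ctrl.get_image('wrist'); im['state']=s; pickle.dump(im,open(f'pics/w12.pkl','wb'))
crop(im,200,0,440,140,3,'w12z')
E
```

```text
17.7667 [ 579.32 -193.35   48.88] [ 12.52  89.99 -57.48] [ 0.97 -0.72 -1.09] 49.26543404989853
```

View pics/w12z.png

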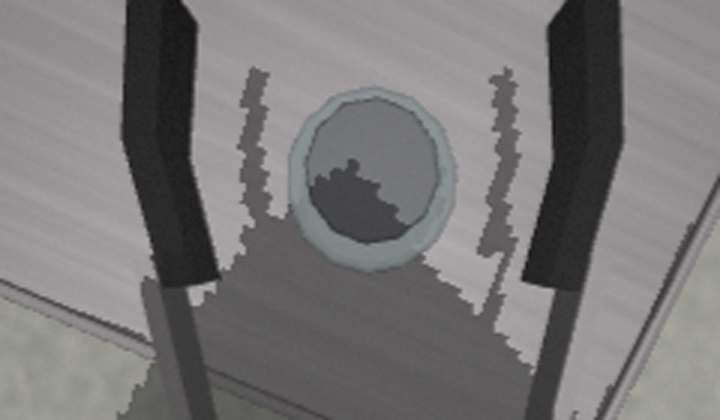

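Call:
{"method": "play_rows", "body": {
  "offset": [
    [0.015,0,0],
    [0.035,0,0],
    [0.06,0,0],
    [0.085,0,0],
    [0.11,0,0],
    [0.135,0,0],
    [0.16,0,0],
    [0.18,0,0],
    [0.193,0,0],
    [0.193,0,0]
  ],
  "twist": [
    [0,0,0],
    [0,0,0],
    [0,0,0],
    [0,0,0],
    [0,0,0],
    [0,0,0],
    [0,0,0],
    [0,0,0],
    [0,0,0],
    [0,0,0]
  ]
}}

```text
t: 18.65
tool_pos: [578.4, -193.0, -10.5]
eef_rot: [-131.8, 89.9, 158.2]
ft_force: [-0.1, -1.0, -1.8]
grip_width: 49.2
```

```bash
python3 - <<'E'
from bench import ctrl
from h import *
np.set_printoptions(suppress=True,precision=2)
s=ctrl.observe();print(s['t'],s['tool_pos'],s['eef_rot'],s['ft_force'],s['grip_width'])
for n in ['wrist','side']:
    im=ctrl.get_image(n); im['state']=s; pickle.dump(im,open(f'pics/{n}13.pkl','wb'))
    crop(im,*((200,0,440,140,3) if n=='wrist' else (320,180,440,300,5)),n+'13')
E
```

```text
18.65 [ 578.39 -192.97  -10.49] [-131.84   89.86  158.16] [-0.09 -1.02 -1.76] 49.21405203661544
```

View pics/wrist13.png

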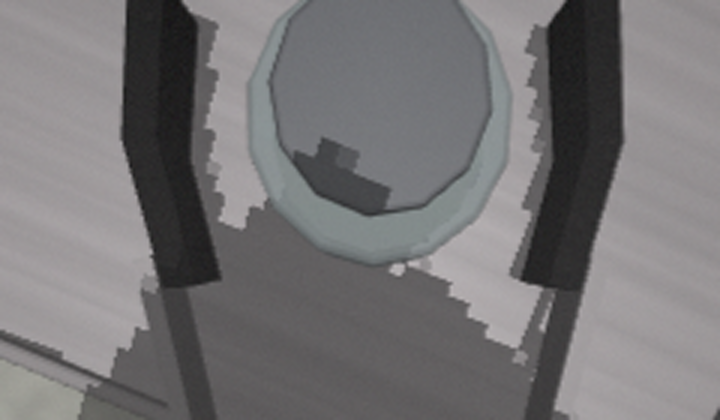

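View pics/side13.png

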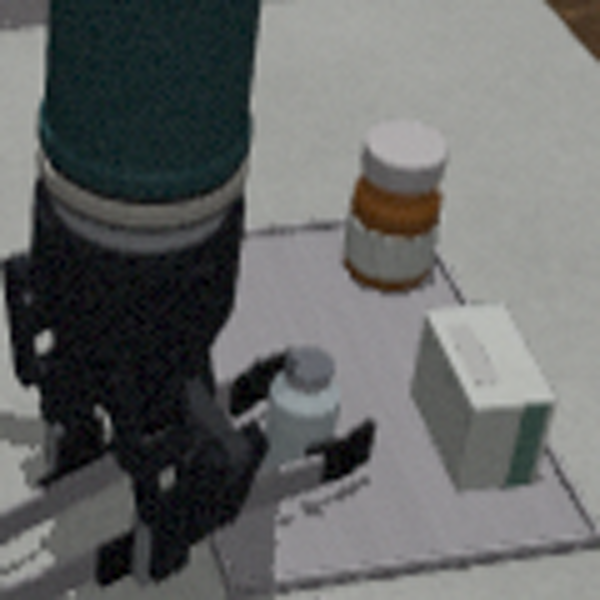

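Call:
{"method": "play_rows", "body": {
  "offset": [
    [0,0,0],
    [0,0,0],
    [0,0,0],
    [0,0,0],
    [0,0,0],
    [0,0,0],
    [0,0,0],
    [0,0,0],
    [0,0,0],
    [0,0,0]
  ],
  "twist": [
    [0,0,0],
    [0,0,0],
    [0,0,0],
    [0,0,0],
    [0,0,0],
    [0,0,0],
    [0,0,0],
    [0,0,0],
    [0,0,0],
    [0,0,0]
  ],
  "grip": 41,
  "force": 40
}}

```text
t: 19.58
tool_pos: [579.2, -193.3, -9.0]
eef_rot: [-48.2, 90.0, -118.2]
ft_force: [0.4, -0.1, -2.2]
grip_width: 41.1
```

Call:
{"method": "play_rows", "body": {
  "offset": [
    [0,0,0],
    [0,0,0],
    [0,0,0],
    [0,0,0],
    [0,0,0],
    [0,0,0],
    [0,0,0],
    [0,0,0],
    [0,0,0],
    [0,0,0]
  ],
  "twist": [
    [0,0,0],
    [0,0,0],
    [0,0,0],
    [0,0,0],
    [0,0,0],
    [0,0,0],
    [0,0,0],
    [0,0,0],
    [0,0,0],
    [0,0,0]
  ],
  "grip": 32,
  "force": 40
}}

```text
t: 20.42
tool_pos: [579.2, -193.3, -8.9]
eef_rot: [8.0, 90.0, -62.0]
ft_force: [-0.8, -0.3, -0.5]
grip_width: 37.5
```

```bash
python3 - <<'E'
from bench import ctrl
from h import *
np.set_printoptions(suppress=True,precision=2)
s=ctrl.observe();print(s['t'],s['tool_pos'],s['eef_rot'],s['ft_force'],s['grip_width'])
for n in ['wrist','side']:
    im=ctrl.get_image(n); im['state']=s; pickle.dump(im,open(f'pics/{n}14.pkl','wb'))
    crop(im,*((200,0,440,140,3) if n=='wrist' else (320,180,440,300,5)),n+'14')
E
```

```text
20.4167 [ 579.24 -193.33   -8.95] [  8.04  89.99 -61.97] [-0.77 -0.33 -0.54] 37.453471018880954
```

View pics/wrist14.png

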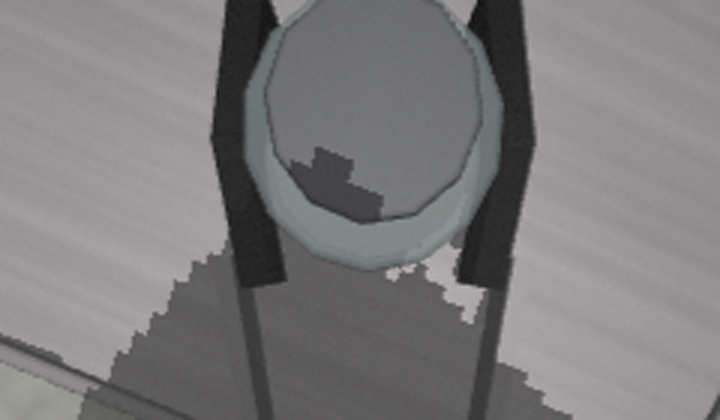

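View pics/side14.png

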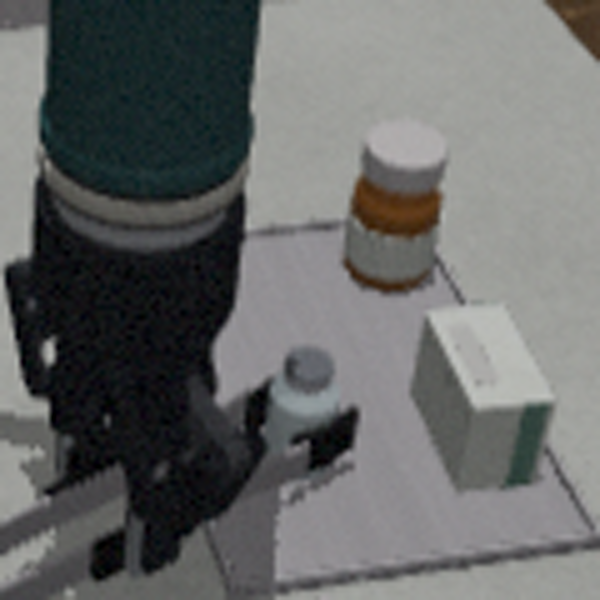

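Call:
{"method": "play_rows", "body": {
  "offset": [
    [-0.005,0,0],
    [-0.015,0,0],
    [-0.03,0,0],
    [-0.045,0,0],
    [-0.06,0,0],
    [-0.075,0,0],
    [-0.09,0,0],
    [-0.1,0,0],
    [-0.105,0,0],
    [-0.105,0,0]
  ],
  "twist": [
    [0,0,0],
    [0,0,0],
    [0,0,0],
    [0,0,0],
    [0,0,0],
    [0,0,0],
    [0,0,0],
    [0,0,0],
    [0,0,0],
    [0,0,0]
  ]
}}

```text
t: 21.35
tool_pos: [579.6, -193.4, 23.2]
eef_rot: [42.4, 89.9, -27.6]
ft_force: [-0.5, 0.4, -1.8]
grip_width: 36.9
```

```bash
python3 - <<'E'
from bench import ctrl
from h import *
np.set_printoptions(suppress=True,precision=2)
s=ctrl.observe();print(s['t'],s['tool_pos'],s['ft_force'],s['grip_width'])
for n in ['side']:
    im=ctrl.get_image(n); im['state']=s; pickle.dump(im,open(f'pics/{n}15.pkl','wb'))
    crop(im,320,160,440,300,5,n+'15')
E
```

```text
21.35 [ 579.56 -193.45   23.2 ] [-0.49  0.45 -1.82] 36.85802947764432
```

View pics/side15.png

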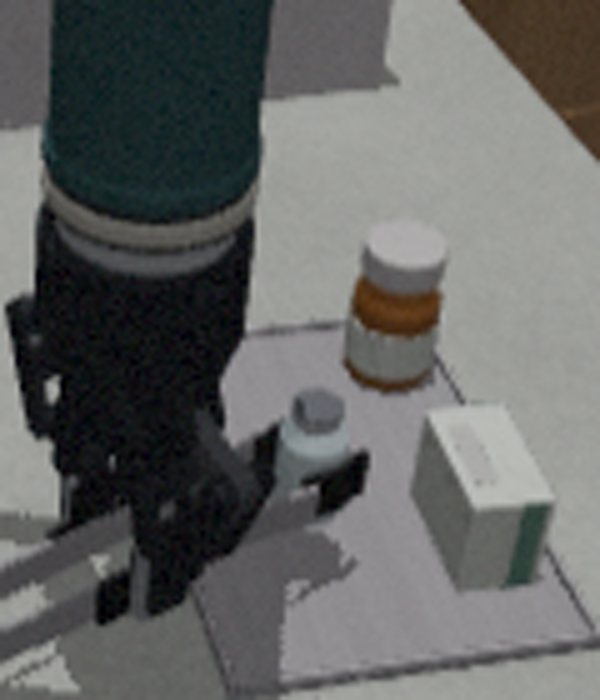

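Call:
{"method": "play_rows", "body": {
  "offset": [
    [-0.01,0,0],
    [-0.035,0,0],
    [-0.07,0,0],
    [-0.11,0,0],
    [-0.15,0,0],
    [-0.19,0,0],
    [-0.23,0,0],
    [-0.26,0,0],
    [-0.28,0,0],
    [-0.287,0,0]
  ],
  "twist": [
    [0,0,0],
    [0,0,0],
    [0,0,0],
    [0,0,0],
    [0,0,0],
    [0,0,0],
    [0,0,0],
    [0,0,0],
    [0,0,0],
    [0,0,0]
  ]
}}

```text
t: 22.23
tool_pos: [579.9, -193.6, 110.6]
eef_rot: [44.2, 89.8, -25.8]
ft_force: [0.5, 0.2, -0.7]
grip_width: 37.3
```

Call:
{"method": "play_rows", "body": {
  "offset": [
    [0,0,0],
    [0,0,0],
    [0,0,0],
    [0,0,0],
    [0,0,0],
    [0,0,0],
    [0,0,0],
    [0,0,0],
    [0,0,0],
    [0,0,0]
  ],
  "twist": [
    [0,0,0],
    [0,0,0],
    [0,0,0],
    [0,0,0],
    [0,0,0],
    [0,0,0],
    [0,0,0],
    [0,0,0],
    [0,0,0],
    [0,0,0]
  ]
}}

```text
t: 23.07
tool_pos: [579.2, -193.3, 108.6]
eef_rot: [3.5, 90.0, -66.5]
ft_force: [-0.2, -1.3, -1.1]
grip_width: 37.3
```

```bash
python3 - <<'E'
from bench import ctrl
from h import *
np.set_printoptions(suppress=True,precision=1)
s=ctrl.observe();print(s['t'],s['tool_pos'],s['qd'],s['ft_force'],s['grip_width'])
for n in ['side','wrist','top']:
    im=ctrl.get_image(n); im['state']=s; pickle.dump(im,open(f'pics/{n}16.pkl','wb'))
    crop(im,*((230,60,430,260,3) if n=='side' else (200,0,440,140,3) if n=='wrist' else (130,90,470,290,2)),n+'16')
s=ctrl.observe();print(s['tool_pos'],s['grip_width'])
w=load('wrist16');P=wpose(w,s['tool_pos'],-70.0);C=cloud(w,P);print(C[33,320],C[20:45,310:330].reshape(-1,3).mean(0))
E
```

```text
23.0667 [ 579.2 -193.3  108.6] [-0.1 -0.1 -0.1  0.1 -0.  -0. ] [-0.2 -1.3 -1.1] 37.27120140190413
[ 579.2 -193.3  108.7] 36.81058131201227
[ 670.0276 -159.5867  175.4289] [ 670.1401 -159.3995  175.8947]
```

View pics/side16.png

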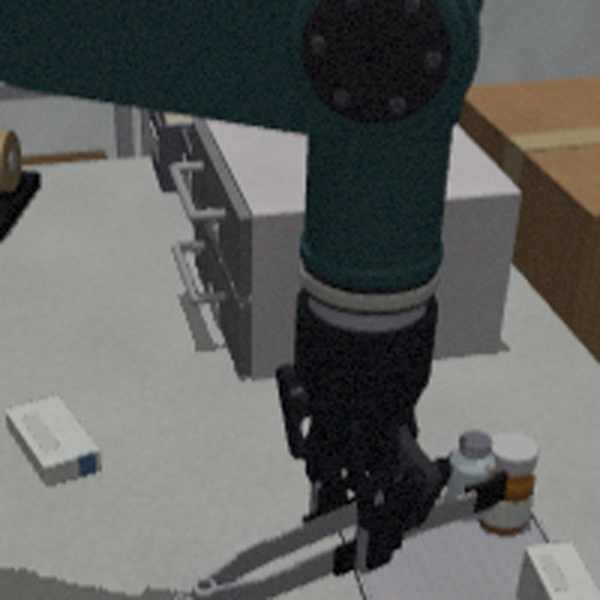

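View pics/wrist16.png

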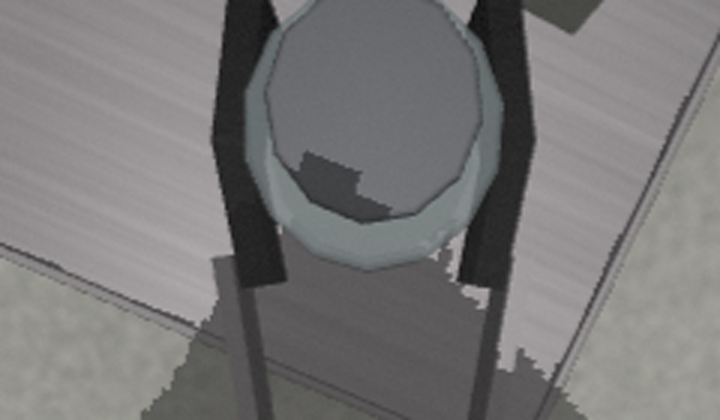

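View pics/top16.png

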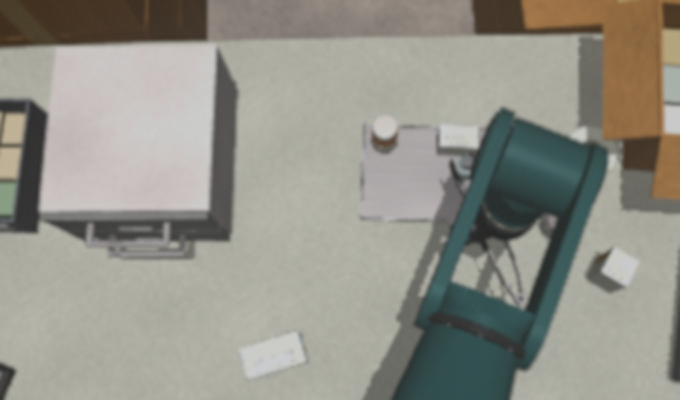

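```bash
python3 - <<'E'
from bench import ctrl
print(ctrl.close_job()); s=ctrl.observe(); print(s['t'],s['tool_pos'],s['grip_width'])
E
```

```text
the job is handed in; nothing more can be done
None
the job is handed in; nothing more can be done
```

I pushed the drawer home, picked up the tongs by their grips, closed their jaws on the vial, lifted it and handed the job in at about 23 s. No verdict was reported.

**What the last checks showed**
- **Drawer:** the arm pressed the handle with about 32 N before backing off. After that, the upper handle bar sat at the same x as the locked lower drawer's bar, about 570 mm. It still looked shut in the final pictures.
- **Vial:** the cap top measured about 175.5 mm high, which puts the underside near 120 mm. It hangs upright and centred in the jaws, and the view matches the one taken before lifting, so it has not slipped.
- **Grip and stillness:** the fingers stopped at about 37 mm over the panels (38 mm was expected on the vial). Joint speeds were about zero.
- **Bystanders:** I saw no shift in those visible in the last pictures, and nothing came near them. The arm hid some of them, and I did not measure them individually at the end.

**What disagreed or went wrong**
- **Fingertip position:** the tips are about 25–40 mm behind the tool origin, depending on opening, not 8 mm ahead as stated.
- **First drawer push:** because of that, the fingers went over the bar and pushed the drawer front. I backed out, went lower and pushed on the bar.
- **Tongs pick-up:** the tips pressed on the bench with about 20 N as the fingers swung forward on closing. I removed that by lifting.

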